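# Make up two table sets in the wash-up room

### The arm

A 6-joint arm with a two-finger parallel gripper is mounted at the origin on the work surface. World frame = base frame: x ahead of the robot, y to its left, z up, the work surface at z = 0. Lengths are in m, angles in rad, forces in N, time in s.
With the tool pointing down it reaches from about 0.3 to 1 m from the base axis. Payload 5.1 kg.
Tool frame: the origin (TCP) lies at the centre of the arm's flange, where the gripper is bolted on; the fingertips stand 190 mm ahead of it and the grasp point (between the pads) lies 171 mm ahead of it; z points along the fingers, y is the line along which they close (so a half turn about z gives the same grasp; the last joint's range is limited). The gripper opens to 95 mm and grips with 3 to 60 N. Pads are 20 mm wide; open, the fingers measure 119 mm over their backs; the gripper's body (75 mm by 180 mm) begins 59 mm behind the grasp point.
Start: joints at [-1.432, 0.124, 1.65, -0, 1.367, -0.083], TCP at [0.143, -0.634, 0.405] pointing down, gripper open.
Joint ranges: [-2.61, 2.61], [-1.02, 2.33], [0.03, 2.71], [-1.35, 4.49], [0.32, 2.68], [-2.91, 2.91]. Speed limits (rad/s): [2.57, 2.57, 3.14, 3.14, 3.14, 3.14].

### API

Orientations are given as a unit quaternion [x, y, z, w].
In Python, from cell import arm gives the robot as it stands.
- The arm moves only by the tool move_arm, never from a script. Its arguments are lists of equal length, an entry for each row: "offset": the shift along the tool's x, y, z in m, a list of three; "dr": the turn, a rotation vector about the tool's x, y, z in degrees, a list of three; "gripper": the opening, from 0 (shut) to 1 (fully open). A call has exactly 5 rows; each row shifts and turns the commanded pose from where the row before left it, along the tool's axes as they then stand; what a row does not reach is not made up. A row lasts 1/12 s, in which the tool goes at most 41.7 mm and 7.16 degrees, less where a joint would pass 70% of its speed; a pose out of reach is approached as far as the arm can. A call with a gripper value outside its range is refused whole. The fingers move at their own pace and stop on an object; "grip_force" is the grip in N (left out, the last holds). Time passes only in rows, so rows that do not move let the fingers close, or fill a call up. It gives the time, the measured TCP pose, the force, the opening and the grip force at its end, in the units of the state.
- arm.sense(): the state, without advancing time (a new reading comes with each control period).
- arm.snapshot(name): name is "scene" or "top"; returns a dict with "frame" (480x640x3 uint8, red, green, blue), "vertical_fov" (degrees; the focal length in pixels is half the picture's height over the tangent of half this angle, whatever the lens; pixels are square), "cx", "cy" (the principal point, pixels), "eye" and "attitude" of the camera in the world. Camera axes: x right, y down, z forward; pixel columns grow to the right and rows downward; lengths in m; the calibration is good to about 2 mm. A picture is of the moment at which its call begins. There is no depth.
- arm.job_done(): hands the job in; it is judged then, once.
The state is a dict: "clock": time; "joint_positions": joint angles; "dq": joint speeds; "joint_efforts": joint torques, N m; "ee_pos": TCP position; "ee_rot": TCP orientation; "force": force on the tool from outside, world axes, zero at the start; "ft_torque": the same for the moment, N m; "finger_gap": opening from 0.0 (shut) to 1.0 (fully open); "gripper_force": force on a finger pad.
Only numpy, scipy, OpenCV 4.12 (cv2) and the standard library are available. Lean on these libraries where they do the work, as an engineer would, in place of code of your own. Each camera call takes 0.05 s, during which the arm holds its last target. There are 200 camera calls.

### The job

Make up two table sets from the clean stock: on the long tray put the low bowl on the large round pad, the sauce bottle on the small round pad in the middle and the open oblong dish on the oblong pad; on the round tray put the tall teacup without a handle on the round pad and the lidded box on the oblong pad. Set each thing down gently, upright in the middle of its pad, the oblong ones lying lengthways along theirs. Leave the mug, the saucers and the stacked bowls where they are.

Things in the scene. Friction and masses are not known exactly. Their poses are not given: they have to be found in the camera images.
- long_tray: Fixed pale grey rectangular tray, 300 (own x) by 134 (own y) mm, left or right of the stock; floor 6 mm above the table, rim 12 mm. Origin at the centre of the underside, z up. Flush black pads, centres on its own x axis: large round, 80 mm across, at x = -82 mm (bowl); small round, 62 mm, at x = 0 (sauce bottle); oblong, 58 (x) by 106 (y) mm, at x = +82 mm (dish, long side along the tray's y).
- round_tray: Fixed pale grey round tray, 212 mm across, on the other side of the stock from the long tray; floor 6 mm above the table, rim 12 mm. Origin at the centre of the underside, z up. Flush black pads, centres on its own x axis: round, 76 mm across, at x = -48 mm (teacup); oblong, 60 (x) by 84 (y) mm, at x = +46 mm (box, long side along the tray's y).
- bowl: Low open white bowl, 64 mm across, 38 mm high; outside wall upright from 14 mm to the rim, narrowing below to a 44 mm foot; wall 4 mm. Loose, about 0.13 kg. Origin at the centre of the underside, z up. 
- teacup: Tall open white teacup without a handle, 60 mm across, 70 mm high, outside wall upright from 10 mm to the rim; wall 4 mm. Loose, about 0.2 kg. Origin at the centre of the underside, z up. 
- bottle: Small round white sauce bottle, body 46 mm across and upright to 44 mm, then a shoulder, a neck and a black cap 28 mm across; 72 mm high in all. Loose, about 0.18 kg. Origin at the centre of the underside, z up. 
- dish: Open oblong white dish with upright sides, 92 (own x) by 44 (own y) mm, 36 mm high, wall 4 mm. Loose, about 0.16 kg. Origin at the centre of the underside, z up. 
- box: Oblong white box with a brown wooden lid fixed to it, 70 (own x) by 46 (own y) mm, 42 mm high, with a knob 14 mm across rising to 52 mm in the middle of the lid; one rigid piece. Loose, about 0.18 kg. Origin at the centre of the underside, z up. 
- mug: White mug with a handle at its own +y (on the side towards the robot), 62 mm across, 68 mm high, standing among the stock. To be left alone. Origin at the centre of the underside, z up. 
- saucers: Stack of white saucers beyond the stock, 104 mm across, 40 mm high, one piece. To be left alone. Origin at the centre of the underside, z up. 
- bowl_stack: Stack of white bowls beyond the stock, 92 mm across, 70 mm high, one piece. To be left alone. Origin at the centre of the underside, z up. 
Mind the look-alikes: they are no part of the job. Leave any blue look-alike of the bottle alone. Leave any blue look-alike of the bowl alone.

How it is judged:
By the outcome, as a careful person would: the job done as asked, in the order asked, and still so for the second after the job is handed in, with the robot touching nothing.
It also fails if it takes over 128 s, if anything falls off the work surface, if the arm or the gripper's body presses on something with over 40 N, if the wrist force passes 120 N, or if a joint passes its speed limit or range.

## Working session

There is one attempt and no reset: what is moved stays moved. The work goes in short steps, Python scripts to look and compute and a tool call to move; the robot and the scene stay as the last step left them, time stands still between calls to the robot, and variables do not carry over. Pictures are saved under pics/ and viewed, at most 14 in all, crops included, and the job is handed in when it is done.

Besides the shell and the picture viewer there is one more tool, called after "Request:" in YAML: its name, and indented under it one key for each argument. move_arm: Moves the arm, as the interface text tells. Its arguments: {"type":"object","properties":{"offset":{"type":"array","items":{"type":"array","items":{"type":"number"}}},"dr":{"type":"array","items":{"type":"array","items":{"type":"number"}}},"gripper":{"type":"array","items":{"type":"number"}},"grip_force":{"type":"number"}},"required":["offset","dr","gripper"]}

```bash
ls; mkdir -p pics; python3 - <<'E'
from cell import arm
import cv2
for n in("scene","top"):
    s=arm.snapshot(n); cv2.imwrite(f"pics/{n}0.png",s["frame"][:,:,::-1])
    print(n,{k:v for k,v in s.items() if k!="frame"})
print(arm.sense())
E
```

```text
pics
scene {'vertical_fov': 54.67377968171546, 'cx': 324.90095114115195, 'cy': 243.3932853981767, 'eye': array([1.02716395, 0.12709224, 0.69655362]), 'attitude': array([ 0.5672399 ,  0.76394034, -0.24672958, -0.18373503])}
top {'vertical_fov': 55.5990036704501, 'cx': 317.42310494632466, 'cy': 242.42385784551814, 'eye': array([0.40619575, 0.00709405, 0.89709544]), 'attitude': array([ 0.70579708, -0.70396673,  0.06361631, -0.04726826])}
{'clock': 0.1, 'joint_positions': array([-1.43158519e+00,  1.24476848e-01,  1.65155068e+00, -2.00956576e-05,
        1.36746047e+00, -8.25704805e-02]), 'dq': array([-1.70919499e-03, -1.74961981e-05, -2.33752590e-03,  2.24016664e-04,
        3.11605439e-04,  1.33799994e-04]), 'joint_efforts': array([ 1.05573028e-03, -4.18877292e+01, -3.61096108e+01,  7.76813691e-02,
        4.62127221e-02, -7.85470684e-05]), 'ee_pos': array([ 0.14293714, -0.63386506,  0.40357786]), 'ee_rot': array([ 9.93857240e-01,  1.10665660e-01, -3.66696833e-05, -9.47010998e-04]), 'force': array([ 0.54697462,  0.75191146, -0.50764893]), 'ft_torque': array([-0.00956789, -0.01720758,  0.03364798]), 'gripper_force': 0.0, 'finger_gap': 0.9994512680458851}
```

View pics/top0.png

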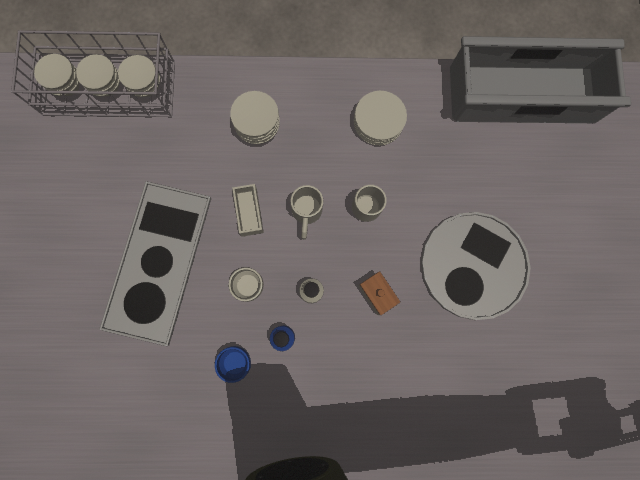

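View pics/scene0.png

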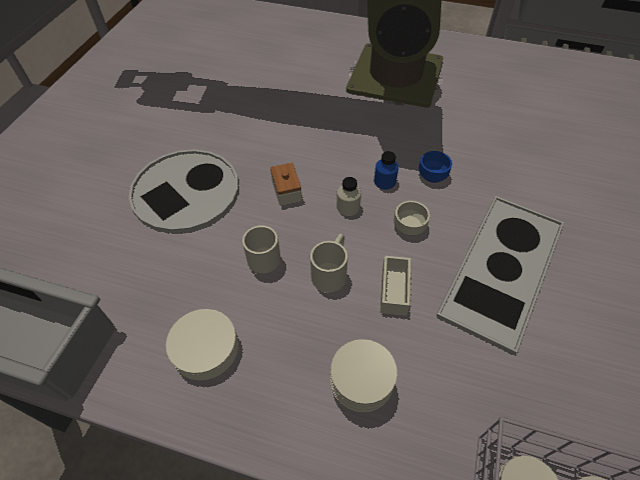

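The top view shows the stock: dish (247,209), mug with handle (307,203), handleless teacup (370,202), white bowl (246,285), white bottle (311,290) and box (380,293). The blue look-alikes are the bottle (282,338) and bowl (233,364), which stay put. The long tray is on the left with pads at (145,303), (157,262) and (169,222). The round tray is on the right with pads at (465,286) and (486,245). Next I'll fit the known shapes to the silhouettes in both views.

```bash
cat > h.py <<'E'
import numpy as np,cv2
from scipy.spatial.transform import Rotation as R
from scipy.optimize import minimize
def proj(s,P):
    f=240/np.tan(np.radians(s["vertical_fov"]/2)); q=(np.asarray(P)-s["eye"])@R.from_quat(s["attitude"]).as_matrix()
    return np.c_[f*q[:,0]/q[:,2]+s["cx"],f*q[:,1]/q[:,2]+s["cy"]]
def ray(s,u,v,z):
    f=240/np.tan(np.radians(s["vertical_fov"]/2)); d=R.from_quat(s["attitude"]).as_matrix()@[(u-s["cx"])/f,(v-s["cy"])/f,1]
    return s["eye"]+d*(z-s["eye"][2])/d[2]
t=np.linspace(0,2*np.pi,40,endpoint=False)
def ring(r,z): return np.c_[r*np.cos(t),r*np.sin(t),0*t+z]
def rect(a,b,z): return np.array([[i*a/2,j*b/2,z] for i in(-1,1) for j in(-1,1)])
M=dict(bowl=[np.r_[ring(.022,0),ring(.032,.014),ring(.032,.038)]],teacup=[np.r_[ring(.028,0),ring(.03,.01),ring(.03,.07)]],
 bottle=[np.r_[ring(.023,0),ring(.023,.044)],ring(.014,.072)],dish=[np.r_[rect(.092,.044,0),rect(.092,.044,.036)]],
 box=[np.r_[rect(.07,.046,0),rect(.07,.046,.042)],np.r_[ring(.007,.042),ring(.007,.052)]],
 mug=[np.r_[ring(.031,0),ring(.031,.068)]])
def sil(s,m,x,y,a,sc=4):
    im=np.zeros((480*sc,640*sc),np.uint8); c,n=np.cos(a),np.sin(a)
    for p in m:
        P=np.c_[c*p[:,0]-n*p[:,1]+x,n*p[:,0]+c*p[:,1]+y,p[:,2]]
        h=cv2.convexHull(((proj(s,P)+.5)*sc).astype(np.float32)).astype(np.int32); cv2.fillConvexPoly(im,h,255)
    return cv2.resize(im,(640,480),interpolation=cv2.INTER_AREA)/255.
def mask(s):
    f=s["frame"].astype(int); r,g,b=f[...,0],f[...,1],f[...,2]
    m=((g>=b+4)|(r>b+35)).astype(np.uint8)*255   # white ware is yellowish, wood is brown; table is mauve
    return cv2.morphologyEx(m,cv2.MORPH_OPEN,np.ones((2,2)))
E
python3 - <<'E'
from h import *; from cell import arm; import pickle
S={n:arm.snapshot(n) for n in("top","scene")}; pickle.dump(S,open("S0.pkl","wb"))
f=S["top"]["frame"]
for p in [(247,209),(247,190),(300,150),(376,300),(311,278),(311,290),(240,272),(475,225),(145,303),(330,330),(262,285)]: print(p,f[p[1],p[0]])
cv2.imwrite("pics/m.png",np.hstack([cv2.resize(mask(S[n])[80:400],(400,200)) for n in S]))
for n,u,v in[("long -82",145,303),("0",157,262),("+82",169,222),("rc",465,286),("ro",486,245)]:
    print(n,ray(S["top"],u,v,.006).round(4))
E
```

```text
(247, 209) [160 154 136]
(247, 190) [83 79 71]
(300, 150) [118 109 109]
(376, 300) [126  85  59]
(311, 278) [79 74 70]
(311, 290) [49 46 46]
(240, 272) [102  98  88]
(475, 225) [44 43 41]
(145, 303) [37 34 33]
(330, 330) [116 108 109]
(262, 285) [97 94 84]
long -82 [0.4278 0.3183 0.006 ]
0 [0.5072 0.2998 0.006 ]
+82 [0.587  0.2807 0.006 ]
rc [ 0.4618 -0.304   0.006 ]
ro [ 0.5436 -0.3504  0.006 ]
```

View pics/m.png

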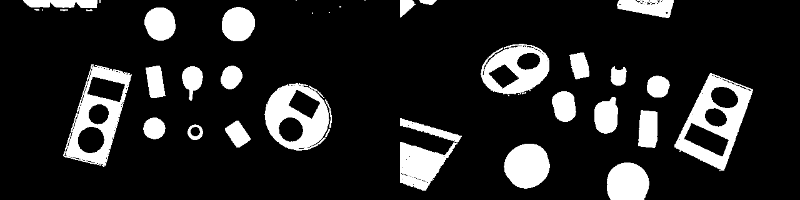

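The masks are clean, so I'll fit poses now.

```bash
cat > fit.py <<'E'
from h import *
def fill(m):
    c,_=cv2.findContours(m,cv2.RETR_EXTERNAL,cv2.CHAIN_APPROX_NONE); o=np.zeros_like(m); cv2.drawContours(o,c,-1,255,-1); return o
def fit(S,name,x,y,a,views):
    m=M[name]; T={n:(fill(mask(S[n]))/255. if name!="bottle" else mask(S[n])/255.) for n in views}
    def cost(p):
        e=0
        for n in views:
            if name=="bottle": g=np.clip(sil(S[n],m[:1],*p)-sil(S[n],[np.r_[ring(.014,.058),ring(.014,.072)]],*p),0,1)
            else: g=sil(S[n],m,*p)
            u0,v0=proj(S[n],[[p[0],p[1],.02]])[0].astype(int); k=45
            w=T[n][v0-k:v0+k,u0-k:u0+k]; lab=cv2.connectedComponents((w>.5).astype(np.uint8))[1]
            gg=g[v0-k:v0+k,u0-k:u0+k]; ids=np.unique(lab[(gg>.5)&(lab>0)]); w=w*np.isin(lab,ids)
            e+=np.abs(w-gg).sum()/gg.sum()
        return e/len(views)
    best=None
    for a0 in ([a] if name not in("dish","box") else [a-.15,a,a+.15]):
        d=np.array([[0,0,0],[.008,0,0],[0,.008,0],[0,0,.15]])
        r=minimize(cost,[x,y,a0],method="Nelder-Mead",options=dict(initial_simplex=d+[x,y,a0],xatol=1e-4,fatol=1e-4,maxiter=120))
        if best is None or r.fun<best.fun: best=r
    return best.x,best.fun
E
python3 - <<'E'
from fit import *; import pickle
S=pickle.load(open("S0.pkl","rb")); t_=S["top"]
for n,u,v,z,a in[("bowl",246,285,.038,0),("teacup",370,200,.07,0),("bottle",311,290,.072,0),("dish",247,209,.036,.1),("box",379,293,.052,.5),("mug",307,201,.068,0)]:
    x,y,_=ray(t_,u,v,z)
    print(n,np.round([x,y],3),[(lambda r:(r[0].round(4).tolist(),round(r[1],3)))(fit(S,n,x,y,a,w)) for w in(["top"],["scene"],["top","scene"])])
for n in S:
    m=mask(S[n]); c,h=cv2.findContours(m,cv2.RETR_CCOMP,cv2.CHAIN_APPROX_NONE)
    for i,k in enumerate(c):
        if h[0][i][3]>=0 and cv2.contourArea(k)>500:
            P=np.array([ray(S[n],u,v,.006)[:2] for u,v in k[:,0]]).astype(np.float32)*1000
            (q,wh,an)=cv2.minAreaRect(P); print(n,"pad",np.round(q,1),np.round(wh,1),round(an,1))
E
```

```text
bowl [0.461 0.121] [([0.4614, 0.1215, 0.0382], np.float64(0.031)), ([0.4611, 0.1261, 0.011], np.float64(0.03)), ([0.4614, 0.124, -0.0293], np.float64(0.089))]
teacup [ 0.618 -0.11 ] [([0.6177, -0.1132, 0.0862], np.float64(0.03)), ([0.6172, -0.1088, 0.0671], np.float64(0.044)), ([0.6166, -0.1113, 0.166], np.float64(0.085))]
bottle [ 0.45 -0.  ] [([0.4499, -0.0026, 0.1572], np.float64(0.154)), ([0.4481, 0.0018, 0.0627], np.float64(0.073)), ([0.4494, -0.002, 0.1388], np.float64(0.218))]
dish [0.607 0.123] [([0.6077, 0.1226, 0.1807], np.float64(0.031)), ([0.6072, 0.1272, 0.1752], np.float64(0.029)), ([0.6077, 0.1244, 0.2044], np.float64(0.101))]
box [ 0.446 -0.127] [([0.445, -0.1322, 0.5797], np.float64(0.037)), ([0.4447, -0.1269, 0.5677], np.float64(0.043)), ([0.444, -0.1294, 0.5888], np.float64(0.11))]
mug [0.616 0.007] [([0.615, 0.0065, 0.1566], np.float64(0.111)), ([0.6146, 0.0111, 0.0378], np.float64(0.071)), ([0.6144, 0.0083, 0.1658], np.float64(0.149))]
top pad [ 460.5 -303.5] [77.5 77.3] 43.7
top pad [ 541.7 -351. ] [88.2 64.4] 59.7
top pad [427.1 318.3] [82.  82.6] 46.5
top pad [506.9 299.3] [63.7 64.6] 46.9
top pad [586.5 279.4] [110.9  62.4] 76.2
scene pad [586.5 284.3] [107.5  61.2] 76.6
scene pad [506.8 303.3] [63.3 62.1] 49.4
scene pad [426.7 322.4] [80.1 81.9] 59.5
scene pad [ 542.1 -345.8] [88.6 62.2] 59.8
scene pad [ 461.9 -298.4] [78.5 77.1] 16.8
scene pad [-208.9  -17.1] [277.6 152. ] 7.0
```

Both cameras agree on shape and heading. They differ by about 4.5 mm in y, which is calibration error, so I use the mean. I take the items in the order given and go above the bowl at (0.461, 0.124) first. The tool heading is about 12.7°.

Request:
move_arm:
  offset:
    - [0.0191,-0.0268,0.0042]
    - [0.0191,-0.0268,0.0042]
    - [0.0191,-0.0268,0.0042]
    - [0.0191,-0.0268,0.0042]
    - [0.0191,-0.0268,0.0042]
  dr:
    - [0,0,0]
    - [0,0,0]
    - [0,0,0]
    - [0,0,0]
    - [0,0,0]
  gripper: [1,1,1,1,1]

```text
clock: 0.62
ee_pos: [0.2069, -0.4809, 0.3832]
ee_rot: [0.994, 0.11, -0.0, -0.0]
force: [0.2, -0.1, -0.0]
finger_gap: 1.0
gripper_force: 0.0
```

Request:
move_arm:
  offset:
    - [0.0191,-0.0268,0.0042]
    - [0.0191,-0.0268,0.0042]
    - [0.0191,-0.0268,0.0042]
    - [0.0191,-0.0268,0.0042]
    - [0.0191,-0.0268,0.0042]
  dr:
    - [0,0,0]
    - [0,0,0]
    - [0,0,0]
    - [0,0,0]
    - [0,0,0]
  gripper: [1,1,1,1,1]

```text
clock: 1.03
ee_pos: [0.2705, -0.3291, 0.3624]
ee_rot: [0.994, 0.11, 0.0, -0.0]
force: [1.2, 0.6, -0.4]
finger_gap: 0.999
gripper_force: 0.0
```

Request:
move_arm:
  offset:
    - [0.0191,-0.0268,0.0042]
    - [0.0191,-0.0268,0.0042]
    - [0.0191,-0.0268,0.0042]
    - [0.0191,-0.0268,0.0042]
    - [0.0191,-0.0268,0.0042]
  dr:
    - [0,0,0]
    - [0,0,0]
    - [0,0,0]
    - [0,0,0]
    - [0,0,0]
  gripper: [1,1,1,1,1]

```text
clock: 1.45
ee_pos: [0.3341, -0.1773, 0.3416]
ee_rot: [0.994, 0.11, 0.0, 0.0]
force: [1.3, -0.4, 0.6]
finger_gap: 1.001
gripper_force: 0.0
```

Request:
move_arm:
  offset:
    - [0.0191,-0.0268,0.0042]
    - [0.0191,-0.0268,0.0042]
    - [0.0191,-0.0268,0.0042]
    - [0.0191,-0.0268,0.0042]
    - [0.0191,-0.0268,0.0042]
  dr:
    - [0,0,0]
    - [0,0,0]
    - [0,0,0]
    - [0,0,0]
    - [0,0,0]
  gripper: [1,1,1,1,1]

```text
clock: 1.87
ee_pos: [0.3978, -0.0254, 0.3207]
ee_rot: [0.994, 0.111, 0.0, 0.0]
force: [0.4, -0.4, 1.1]
finger_gap: 1.003
gripper_force: 0.0
```

Request:
move_arm:
  offset:
    - [0.0191,-0.0268,0.0042]
    - [0.0191,-0.0268,0.0042]
    - [0.0191,-0.0268,0.0042]
    - [0.0191,-0.0268,0.0042]
    - [0.0191,-0.0268,0.0042]
  dr:
    - [0,0,0]
    - [0,0,0]
    - [0,0,0]
    - [0,0,0]
    - [0,0,0]
  gripper: [1,1,1,1,1]

```text
clock: 2.28
ee_pos: [0.4615, 0.1264, 0.2995]
ee_rot: [0.994, 0.111, 0.0, 0.0]
force: [-0.5, -0.2, 1.6]
finger_gap: 0.999
gripper_force: 0.0
```

Request:
move_arm:
  offset:
    - [0,0,0]
    - [0,0,0]
    - [0,0,0]
    - [0,0,0]
    - [0,0,0]
  dr:
    - [0,0,0]
    - [0,0,0]
    - [0,0,0]
    - [0,0,0]
    - [0,0,0]
  gripper: [1,1,1,1,1]

```text
clock: 2.7
ee_pos: [0.4611, 0.1236, 0.2999]
ee_rot: [0.994, 0.11, 0.0, 0.0]
force: [-0.1, 0.8, -0.2]
finger_gap: 0.999
gripper_force: 0.0
```

Tracking is accurate. I'll take one close look to check the fingers against the bowl.

```bash
cat > look.py <<'E'
from h import *; from cell import arm
def look(name,ctrs,extra=(),k=60,sc=5):
    """crops of top+scene round world point, fingertips marked green (predicted from TCP)"""
    st=arm.sense(); Rm=R.from_quat(st["ee_rot"]).as_matrix(); out=[]; S={}
    for n in("top","scene"):
        s=S[n]=arm.snapshot(n); u,v=proj(s,[ctrs])[0].astype(int); u=np.clip(u,k,640-k);v=np.clip(v,k,480-k)
        im=cv2.resize(s["frame"][v-k:v+k,u-k:u+k,::-1],None,fx=400/2/k,fy=400/2/k,interpolation=cv2.INTER_CUBIC); im=np.clip(im*1.4,0,255).astype(np.uint8)
        tips=[st["ee_pos"]+Rm@np.array([dx,sg*w,.19]) for sg in(-1,1) for dx in(-.01,.01) for w in(.0475*st["finger_gap"],.0475*st["finger_gap"]+.012)]
        for P,c in[(tips,(0,255,0)),(list(extra),(0,0,255))]:
            for p in (proj(s,P) if len(P) else []): cv2.circle(im,tuple(((p+.5-[u-k,v-k])*200/k).astype(int)),2,c,-1)
        out.append(im)
    cv2.imwrite(f"pics/{name}.png",np.hstack(out)); return st,S
E
python3 -c "
from look import *
look('bowl1',[.461,.124,.06],[[.461,.124,.038]],k=70)"
```

```text
(no output)
```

View pics/bowl1.png

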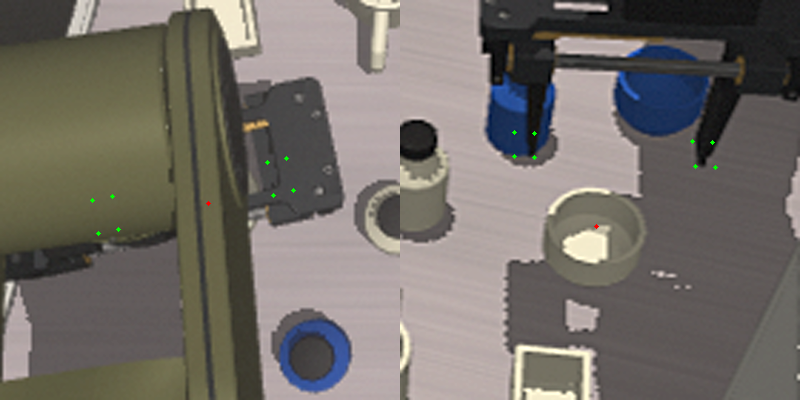

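In the scene view the fingers straddle the bowl (595,235). The seen tips sit about 2.5 mm towards +y of the predicted marks, which confirms the scene camera's offset and the mean. I descend and grip.

Request:
move_arm:
  offset:
    - [0,0,0.03]
    - [0,0,0.03]
    - [0,0,0.02]
    - [0,0,0.015]
    - [0,0,0.008]
  dr:
    - [0,0,0]
    - [0,0,0]
    - [0,0,0]
    - [0,0,0]
    - [0,0,0]
  gripper: [1,1,1,1,1]

```text
clock: 3.22
ee_pos: [0.4603, 0.1238, 0.1946]
ee_rot: [0.994, 0.11, -0.002, 0.0]
force: [-0.1, -0.1, 0.0]
finger_gap: 0.997
gripper_force: 0.0
```

Request:
move_arm:
  offset:
    - [0,0,0]
    - [0,0,0]
    - [0,0,0]
    - [0,0,0]
    - [0,0,0]
  dr:
    - [0,0,0]
    - [0,0,0]
    - [0,0,0]
    - [0,0,0]
    - [0,0,0]
  gripper: [0.8,0.7,0.6,0.5,0.4]
  grip_force: 12

```text
clock: 3.63
ee_pos: [0.462, 0.1246, 0.198]
ee_rot: [0.994, 0.111, 0.001, -0.0]
force: [0.5, 0.6, -0.4]
finger_gap: 0.705
gripper_force: 0.4
```

Request:
move_arm:
  offset:
    - [0,0,0]
    - [0,0,0]
    - [0,0,0]
    - [0,0,0]
    - [0,0,0]
  dr:
    - [0,0,0]
    - [0,0,0]
    - [0,0,0]
    - [0,0,0]
    - [0,0,0]
  gripper: [0.2,0,0,0,0]
  grip_force: 12

```text
clock: 4.05
ee_pos: [0.4621, 0.1245, 0.198]
ee_rot: [0.994, 0.111, 0.001, 0.0]
force: [-1.1, -1.6, 6.9]
finger_gap: 0.672
gripper_force: 12.0
```

Request:
move_arm:
  offset:
    - [0,0,-0.01]
    - [0,0,-0.02]
    - [0,0,-0.03]
    - [0,0,-0.03]
    - [0,0,-0.013]
  dr:
    - [0,0,0]
    - [0,0,0]
    - [0,0,0]
    - [0,0,0]
    - [0,0,0]
  gripper: [0,0,0,0,0]

```text
clock: 4.47
ee_pos: [0.462, 0.1248, 0.3039]
ee_rot: [0.994, 0.111, 0.003, -0.0]
force: [1.1, 0.2, -0.9]
finger_gap: 0.671
gripper_force: 12.0
```

Request:
move_arm:
  offset:
    - [0.001,-0.015,0]
    - [0.001,-0.025,0]
    - [0.001,-0.025,0]
    - [0.001,-0.025,0]
    - [0.001,-0.025,0]
  dr:
    - [0,0,0]
    - [0,0,0]
    - [0,0,0]
    - [0,0,0]
    - [0,0,0]
  gripper: [0,0,0,0,0]

```text
clock: 4.88
ee_pos: [0.4401, 0.2388, 0.2997]
ee_rot: [0.994, 0.111, -0.0, -0.0]
force: [-0.4, -0.1, -1.7]
finger_gap: 0.672
gripper_force: 12.0
```

Request:
move_arm:
  offset:
    - [0.001,-0.025,0]
    - [0.001,-0.025,0]
    - [0.001,-0.025,0]
    - [0.002,-0.009,0]
    - [0,0,0]
  dr:
    - [0,0,0]
    - [0,0,0]
    - [0,0,0]
    - [0,0,0]
    - [0,0,0]
  gripper: [0,0,0,0,0]

```text
clock: 5.3
ee_pos: [0.4268, 0.3223, 0.2997]
ee_rot: [0.994, 0.112, -0.0, -0.0]
force: [0.3, -1.0, -2.2]
finger_gap: 0.674
gripper_force: 12.0
```

Request:
move_arm:
  offset:
    - [0,0,0.015]
    - [0,0,0.025]
    - [0,0,0.02]
    - [0,0,0]
    - [0,0,0]
  dr:
    - [0,0,0]
    - [0,0,0]
    - [0,0,0]
    - [0,0,0]
    - [0,0,0]
  gripper: [0,0,0,0,0]

```text
clock: 5.72
ee_pos: [0.427, 0.3197, 0.2386]
ee_rot: [0.994, 0.11, -0.002, 0.001]
force: [-0.2, 0.2, -1.5]
finger_gap: 0.669
gripper_force: 12.0
```

```bash
python3 - <<'E'
from look import *
from fit import *
st,S=look('bowl2',[.427,.3205,.03],[[.427,.3205,.006]],k=60)
print(st["ee_pos"],st["finger_gap"],st["gripper_force"],st["force"])
E
```

```text
[0.42700849 0.31966013 0.23856119] 0.6692306580551937 11.99986393812651 [-0.17525595  0.22905212 -1.53067841]
```

View pics/bowl2.png

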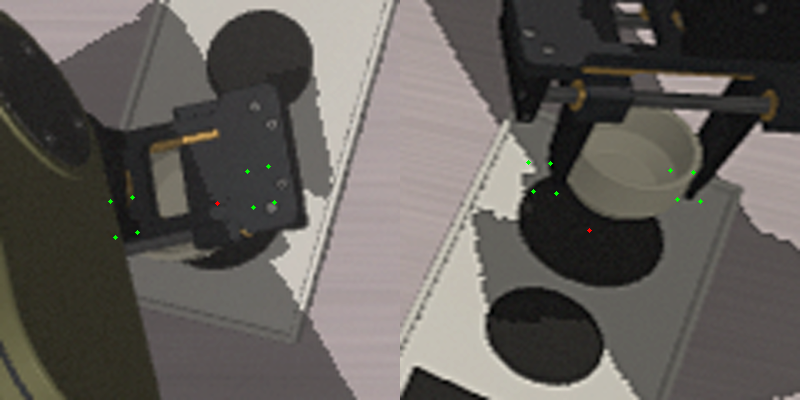

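The bowl is held upright above the large pad (pad about (592,230), bowl (640,160) and 35 mm higher). I lower it gently.

Request:
move_arm:
  offset:
    - [0,0,0.015]
    - [0,0,0.01]
    - [0,0,0.006]
    - [0,0,0.002]
    - [0,0,0.002]
  dr:
    - [0,0,0]
    - [0,0,0]
    - [0,0,0]
    - [0,0,0]
    - [0,0,0]
  gripper: [0,0,0,0,0]

```text
clock: 6.23
ee_pos: [0.4274, 0.3209, 0.2048]
ee_rot: [0.994, 0.111, -0.0, 0.0]
force: [0.0, -0.5, -1.2]
finger_gap: 0.674
gripper_force: 12.0
```

Request:
move_arm:
  offset:
    - [0,0,0.001]
    - [0,0,0.001]
    - [0,0,0]
    - [0,0,0]
    - [0,0,0]
  dr:
    - [0,0,0]
    - [0,0,0]
    - [0,0,0]
    - [0,0,0]
    - [0,0,0]
  gripper: [0,0,0,0,0]

```text
clock: 6.65
ee_pos: [0.4276, 0.321, 0.204]
ee_rot: [0.994, 0.111, 0.0, 0.0]
force: [-2.4, -2.7, 5.4]
finger_gap: 0.674
gripper_force: 12.0
```

Contact is light (5 N). I release and lift.

Request:
move_arm:
  offset:
    - [0,0,0]
    - [0,0,0]
    - [0,0,0]
    - [0,0,0]
    - [0,0,0]
  dr:
    - [0,0,0]
    - [0,0,0]
    - [0,0,0]
    - [0,0,0]
    - [0,0,0]
  gripper: [0.68,0.72,0.76,0.8,0.82]

```text
clock: 7.07
ee_pos: [0.4274, 0.3209, 0.2028]
ee_rot: [0.994, 0.111, 0.0, -0.0]
force: [1.0, -0.4, 0.5]
finger_gap: 0.804
gripper_force: 0.0
```

Request:
move_arm:
  offset:
    - [0,0,-0.005]
    - [0,0,-0.015]
    - [0,0,-0.03]
    - [0,0,-0.03]
    - [0,0,-0.017]
  dr:
    - [0,0,0]
    - [0,0,0]
    - [0,0,0]
    - [0,0,0]
    - [0,0,0]
  gripper: [0.82,0.82,0.82,0.82,0.9]

```text
clock: 7.48
ee_pos: [0.428, 0.3213, 0.3035]
ee_rot: [0.994, 0.111, 0.002, -0.001]
force: [0.8, 0.8, 0.2]
finger_gap: 0.852
gripper_force: 0.0
```

Request:
move_arm:
  offset:
    - [-0.0049,0.0318,0]
    - [-0.0049,0.0318,0]
    - [-0.0049,0.0318,0]
    - [-0.0049,0.0318,0]
    - [-0.0049,0.0318,0]
  dr:
    - [0,0,0]
    - [0,0,0]
    - [0,0,0]
    - [0,0,0]
    - [0,0,0]
  gripper: [1,1,1,1,1]

```text
clock: 7.9
ee_pos: [0.4382, 0.1591, 0.3003]
ee_rot: [0.994, 0.111, 0.0, -0.0]
force: [1.3, -0.4, 0.1]
finger_gap: 1.0
gripper_force: 0.0
```

Request:
move_arm:
  offset:
    - [-0.0049,0.0318,0]
    - [-0.0049,0.0318,0]
    - [-0.0049,0.0318,0]
    - [-0.0049,0.0318,0]
    - [-0.0049,0.0318,0]
  dr:
    - [0,0,0]
    - [0,0,0]
    - [0,0,0]
    - [0,0,0]
    - [0,0,0]
  gripper: [1,1,1,1,1]

```text
clock: 8.32
ee_pos: [0.4493, -0.0016, 0.3003]
ee_rot: [0.994, 0.111, 0.001, 0.0]
force: [1.0, -0.4, -0.1]
finger_gap: 1.002
gripper_force: 0.0
```

Request:
move_arm:
  offset:
    - [0,0,0]
    - [0,0,0]
    - [0,0,0]
    - [0,0,0]
    - [0,0,0]
  dr:
    - [0,0,0]
    - [0,0,0]
    - [0,0,0]
    - [0,0,0]
    - [0,0,0]
  gripper: [1,1,1,1,1]

```text
clock: 8.73
ee_pos: [0.4494, 0.001, 0.2997]
ee_rot: [0.994, 0.112, -0.0, -0.0]
force: [-0.0, -0.1, -0.5]
finger_gap: 1.002
gripper_force: 0.0
```

```bash
python3 - <<'E'
from look import *
st,S=look('bottle1',[.449,0,.05],[[.449,0,.072],[.427,.3205,.006]],k=70)
print(st["ee_pos"])
# bowl on the tray: big crop with pad circle and rim drawn
o=[]
for n,dy in(("top",-.0022),("scene",.0022)):
    s=S[n]; u,v=proj(s,[[.427,.3205,.006]])[0].astype(int); k=50; u=max(k,u)
    im=np.clip(cv2.resize(s["frame"][v-k:v+k,u-k:u+k,::-1],None,fx=4,fy=4)*1.5,0,255).astype(np.uint8)
    for r,z,c in((.04,.006,(0,255,255)),(.032,.044,(0,0,255))):
        p=(proj(s,ring(r,z)+[.427,.3205+dy,0])+.5-[u-k,v-k])*4; cv2.polylines(im,[p.astype(np.int32)],True,c,1)
    o.append(im)
cv2.imwrite("pics/bowl3.png",np.vstack([np.hstack(o)[:, :],]))
a=cv2.imread("pics/bottle1.png"); cv2.imwrite("pics/c1.png",cv2.resize(np.vstack([np.hstack(o),a[:400,:800]]),(600,600)))
E
```

```text
[0.44943623 0.000978   0.29971812]
```

View pics/c1.png

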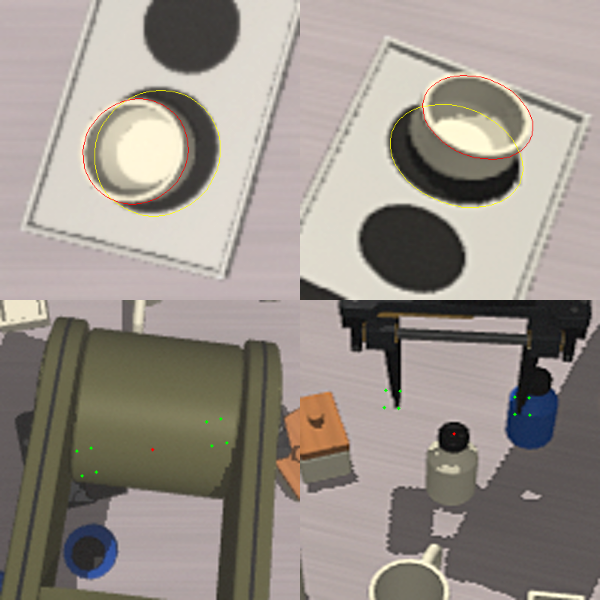

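The bowl sits centred on its pad: its rim is on the red predicted ring within about 1 mm in both views. The white bottle (452,465 in the scene crop) is between the fingers, and the blue one (530,410) is clear of them. I descend and grip.

Request:
move_arm:
  offset:
    - [0,0,0.03]
    - [0,0,0.03]
    - [0,0,0.02]
    - [0,0,0.015]
    - [0,0,0.008]
  dr:
    - [0,0,0]
    - [0,0,0]
    - [0,0,0]
    - [0,0,0]
    - [0,0,0]
  gripper: [1,1,1,1,1]

```text
clock: 9.25
ee_pos: [0.4484, 0.0007, 0.1944]
ee_rot: [0.994, 0.111, -0.002, -0.0]
force: [0.4, 0.4, -0.0]
finger_gap: 0.997
gripper_force: 0.0
```

Request:
move_arm:
  offset:
    - [0,0,0]
    - [0,0,0]
    - [0,0,0]
    - [0,0,0]
    - [0,0,0]
  dr:
    - [0,0,0]
    - [0,0,0]
    - [0,0,0]
    - [0,0,0]
    - [0,0,0]
  gripper: [0.8,0.7,0.6,0.55,0.52]
  grip_force: 12

```text
clock: 9.67
ee_pos: [0.4501, -0.0001, 0.198]
ee_rot: [0.994, 0.111, 0.001, 0.0]
force: [0.3, 0.1, 0.2]
finger_gap: 0.708
gripper_force: 0.0
```

Request:
move_arm:
  offset:
    - [0,0,0]
    - [0,0,0]
    - [0,0,0]
    - [0,0,0]
    - [0,0,0]
  dr:
    - [0,0,0]
    - [0,0,0]
    - [0,0,0]
    - [0,0,0]
    - [0,0,0]
  gripper: [0.48,0.3,0,0,0]
  grip_force: 12

```text
clock: 10.08
ee_pos: [0.4497, -0.0002, 0.197]
ee_rot: [0.994, 0.111, 0.0, 0.0]
force: [-0.6, -1.0, 1.3]
finger_gap: 0.478
gripper_force: 12.0
```

Request:
move_arm:
  offset:
    - [0,0,-0.01]
    - [0,0,-0.02]
    - [0,0,-0.03]
    - [0,0,-0.03]
    - [0,0,-0.013]
  dr:
    - [0,0,0]
    - [0,0,0]
    - [0,0,0]
    - [0,0,0]
    - [0,0,0]
  gripper: [0,0,0,0,0]

```text
clock: 10.5
ee_pos: [0.4502, -0.0001, 0.304]
ee_rot: [0.994, 0.111, 0.003, 0.0]
force: [1.2, -0.7, -1.6]
finger_gap: 0.478
gripper_force: 12.0
```

Request:
move_arm:
  offset:
    - [0.0062,-0.0142,0]
    - [0.0122,-0.0282,0]
    - [0.0122,-0.0282,0]
    - [0.0122,-0.0282,0]
    - [0.0122,-0.0282,0]
  dr:
    - [0,0,0]
    - [0,0,0]
    - [0,0,0]
    - [0,0,0]
    - [0,0,0]
  gripper: [0,0,0,0,0]

```text
clock: 10.92
ee_pos: [0.4749, 0.1372, 0.2999]
ee_rot: [0.994, 0.11, -0.0, -0.0]
force: [-0.1, 0.0, -1.3]
finger_gap: 0.474
gripper_force: 12.0
```

Request:
move_arm:
  offset:
    - [0.0122,-0.0282,0]
    - [0.0122,-0.0282,0]
    - [0.0122,-0.0282,0]
    - [0.0122,-0.0282,0]
    - [0.0122,-0.0282,0]
  dr:
    - [0,0,0]
    - [0,0,0]
    - [0,0,0]
    - [0,0,0]
    - [0,0,0]
  gripper: [0,0,0,0,0]

```text
clock: 11.33
ee_pos: [0.5033, 0.2884, 0.2996]
ee_rot: [0.994, 0.111, -0.001, 0.0]
force: [-0.0, -0.1, -2.5]
finger_gap: 0.478
gripper_force: 12.0
```

Request:
move_arm:
  offset:
    - [0.0061,-0.0137,0]
    - [0,0,0]
    - [0,0,0.02]
    - [0,0,0.03]
    - [0,0,0.02]
  dr:
    - [0,0,0]
    - [0,0,0]
    - [0,0,0]
    - [0,0,0]
    - [0,0,0]
  gripper: [0,0,0,0,0]

```text
clock: 11.75
ee_pos: [0.506, 0.3003, 0.228]
ee_rot: [0.994, 0.11, -0.001, 0.001]
force: [-0.6, 0.0, -3.3]
finger_gap: 0.477
gripper_force: 12.0
```

Request:
move_arm:
  offset:
    - [0,0,0.01]
    - [0,0,0.005]
    - [0,0,0]
    - [0,0,0]
    - [0,0,0]
  dr:
    - [0,0,0]
    - [0,0,0]
    - [0,0,0]
    - [0,0,0]
    - [0,0,0]
  gripper: [0,0,0,0,0]

```text
clock: 12.17
ee_pos: [0.5075, 0.3017, 0.2167]
ee_rot: [0.994, 0.111, 0.001, -0.0]
force: [0.4, 0.3, -2.7]
finger_gap: 0.476
gripper_force: 12.0
```

```bash
python3 - <<'E'
from look import *
# scene camera is shifted +2.2 mm in y, draw pad ring and where the bottle base/cap should be seen
P=np.r_[ring(.031,.006),ring(.014,.084),ring(.023,.018)]+[.507,.3013+.0022,0]
st,S=look('bottle2',[.507,.3013,.03],P,k=60)
print(st["ee_pos"],st["force"])
E
```

```text
[0.50746137 0.30166398 0.21668549] [ 0.43077872  0.27324672 -2.74779196]
```

View pics/bottle2.png

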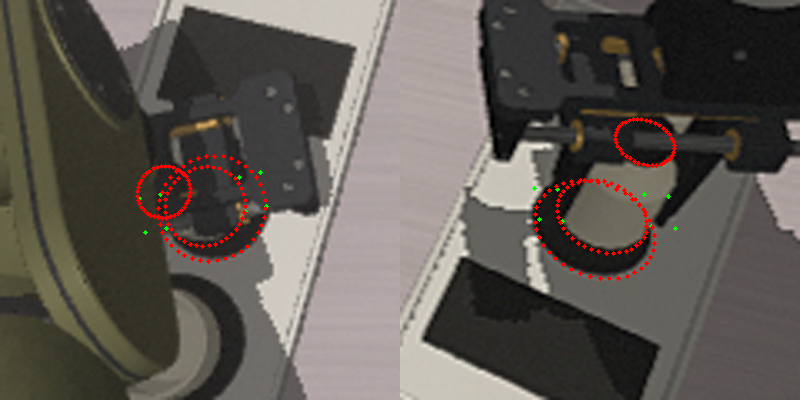

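The bottle is over the small pad, seen 1–2 mm towards +y of centre (base 563–651, pad 535–650). I correct that and lower.

Request:
move_arm:
  offset:
    - [0,0.0015,0.004]
    - [0,0,0.003]
    - [0,0,0.002]
    - [0,0,0.001]
    - [0,0,0.001]
  dr:
    - [0,0,0]
    - [0,0,0]
    - [0,0,0]
    - [0,0,0]
    - [0,0,0]
  gripper: [0,0,0,0,0]

```text
clock: 12.68
ee_pos: [0.5068, 0.3, 0.2033]
ee_rot: [0.994, 0.111, -0.0, 0.0]
force: [0.5, -0.3, -2.8]
finger_gap: 0.475
gripper_force: 12.0
```

Request:
move_arm:
  offset:
    - [0,0,0.0005]
    - [0,0,0.0005]
    - [0,0,0]
    - [0,0,0]
    - [0,0,0]
  dr:
    - [0,0,0]
    - [0,0,0]
    - [0,0,0]
    - [0,0,0]
    - [0,0,0]
  gripper: [0,0,0,0,0]

```text
clock: 13.1
ee_pos: [0.507, 0.3001, 0.2031]
ee_rot: [0.994, 0.111, -0.0, 0.0]
force: [-3.0, -0.2, 1.3]
finger_gap: 0.477
gripper_force: 12.0
```

Request:
move_arm:
  offset:
    - [0,0,0]
    - [0,0,0]
    - [0,0,0]
    - [0,0,0]
    - [0,0,0]
  dr:
    - [0,0,0]
    - [0,0,0]
    - [0,0,0]
    - [0,0,0]
    - [0,0,0]
  gripper: [0.49,0.53,0.57,0.62,0.65]

```text
clock: 13.52
ee_pos: [0.5071, 0.3001, 0.2029]
ee_rot: [0.994, 0.111, 0.0, -0.0]
force: [-0.0, -0.7, 0.1]
finger_gap: 0.624
gripper_force: 0.0
```

Request:
move_arm:
  offset:
    - [0,0,-0.005]
    - [0,0,-0.015]
    - [0,0,-0.03]
    - [0,0,-0.03]
    - [0,0,-0.017]
  dr:
    - [0,0,0]
    - [0,0,0]
    - [0,0,0]
    - [0,0,0]
    - [0,0,0]
  gripper: [0.65,0.65,0.65,0.65,0.7]

```text
clock: 13.93
ee_pos: [0.5077, 0.3004, 0.3038]
ee_rot: [0.994, 0.111, 0.002, -0.001]
force: [1.4, 0.3, 1.0]
finger_gap: 0.674
gripper_force: 0.0
```

Request:
move_arm:
  offset:
    - [0.0085,0.0275,0]
    - [0.0085,0.0275,0]
    - [0.0085,0.0275,0]
    - [0.0085,0.0275,0]
    - [0.0085,0.0275,0]
  dr:
    - [0,0,0]
    - [0,0,0]
    - [0,0,0]
    - [0,0,0]
    - [0,0,0]
  gripper: [1,1,1,1,1]

```text
clock: 14.35
ee_pos: [0.5792, 0.1742, 0.3004]
ee_rot: [0.994, 0.111, 0.0, -0.0]
force: [-1.0, 0.2, 0.7]
finger_gap: 0.979
gripper_force: 0.0
```

Request:
move_arm:
  offset:
    - [0.0085,0.0275,0]
    - [0.0085,0.0275,0]
    - [0,0,0]
    - [0,0,0]
    - [0,0,0]
  dr:
    - [0,0,0]
    - [0,0,0]
    - [0,0,2.5]
    - [0,0,0]
    - [0,0,0]
  gripper: [1,1,1,1,1]

```text
clock: 14.77
ee_pos: [0.6074, 0.1252, 0.3]
ee_rot: [0.996, 0.089, 0.0, -0.0]
force: [-0.4, 0.6, 0.0]
finger_gap: 1.001
gripper_force: 0.0
```

```bash
python3 - <<'E'
from fit import *; from cell import arm
S={n:arm.snapshot(n) for n in("top","scene")}; st=arm.sense(); print(st["ee_pos"],st["ee_rot"],st["force"])
try: print("dish",fit(S,"dish",.6075,.127,.178,["scene"]))
except Exception as e: print(e)
o=[]
for n,dy in(("top",-.0022),("scene",.0022)):
    s=S[n]; u,v=proj(s,[[.507,.3013,.006]])[0].astype(int); k=50
    im=np.clip(cv2.resize(s["frame"][v-k:v+k,u-k:u+k,::-1],None,fx=4,fy=4)*1.5,0,255).astype(np.uint8)
    for r,z,c in((.031,.006,(0,255,255)),(.014,.078,(0,0,255)),(.023,.05,(0,0,255))):
        p=(proj(s,ring(r,z)+[.507,.3013+dy,0])+.5-[u-k,v-k])*4; cv2.polylines(im,[p.astype(np.int32)],True,c,1)
    o.append(im)
cv2.imwrite("pics/c2.png",np.hstack(o))
E
```

```text
[0.60703042 0.12598604 0.29981632] [ 9.95964070e-01  8.97527861e-02 -5.16793010e-05 -7.66153929e-05] [-0.27366975 -0.3390972  -0.25405059]
dish (array([0.60755529, 0.12703219, 0.1713763 ]), np.float64(0.030533354228699783))
```

View pics/c2.png

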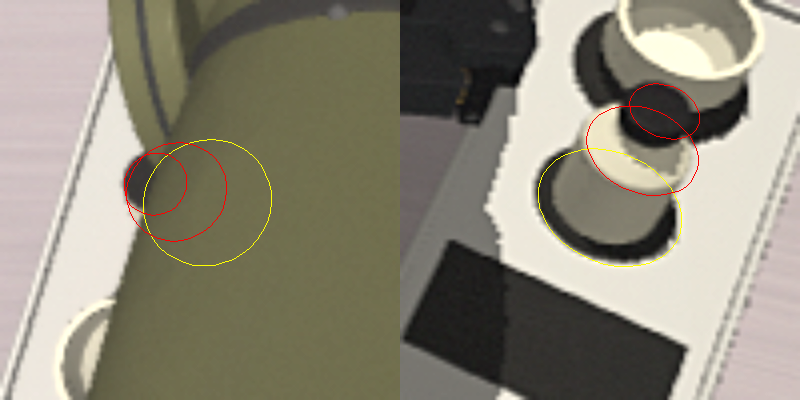

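The bottle stands centred on its pad (base 553–668, pad 537–678, scene crop). The scene fit of the dish agrees with the earlier one. I descend to grasp the dish.

Request:
move_arm:
  offset:
    - [0,0,0.03]
    - [0,0,0.03]
    - [0,0,0.022]
    - [0,0,0.015]
    - [0,0,0.008]
  dr:
    - [0,0,0]
    - [0,0,0]
    - [0,0,0]
    - [0,0,0]
    - [0,0,0]
  gripper: [1,1,1,1,1]

```text
clock: 15.28
ee_pos: [0.6058, 0.1262, 0.1919]
ee_rot: [0.996, 0.09, -0.002, 0.0]
force: [0.7, 0.6, -0.8]
finger_gap: 1.0
gripper_force: 0.0
```

Request:
move_arm:
  offset:
    - [0,0,0]
    - [0,0,0]
    - [0,0,0]
    - [0,0,0]
    - [0,0,0]
  dr:
    - [0,0,0]
    - [0,0,0]
    - [0,0,0]
    - [0,0,0]
    - [0,0,0]
  gripper: [0.8,0.7,0.6,0.55,0.52]
  grip_force: 12

```text
clock: 15.7
ee_pos: [0.608, 0.1255, 0.1964]
ee_rot: [0.996, 0.089, 0.001, -0.0]
force: [-0.9, -0.4, 0.3]
finger_gap: 0.704
gripper_force: 0.0
```

Request:
move_arm:
  offset:
    - [0,0,0]
    - [0,0,0]
    - [0,0,0]
    - [0,0,0]
    - [0,0,0]
  dr:
    - [0,0,0]
    - [0,0,0]
    - [0,0,0]
    - [0,0,0]
    - [0,0,0]
  gripper: [0.48,0.3,0,0,0]
  grip_force: 12

```text
clock: 16.12
ee_pos: [0.6075, 0.1252, 0.1951]
ee_rot: [0.996, 0.089, 0.0, 0.0]
force: [-0.8, -0.8, 2.1]
finger_gap: 0.462
gripper_force: 12.0
```

Request:
move_arm:
  offset:
    - [0,0,-0.01]
    - [0,0,-0.02]
    - [0,0,-0.03]
    - [0,0,-0.03]
    - [0,0,-0.015]
  dr:
    - [0,0,0]
    - [0,0,0]
    - [0,0,0]
    - [0,0,0]
    - [0,0,0]
  gripper: [0,0,0,0,0]

```text
clock: 16.53
ee_pos: [0.6081, 0.1256, 0.3042]
ee_rot: [0.996, 0.089, 0.002, -0.0]
force: [1.2, 0.3, -0.7]
finger_gap: 0.46
gripper_force: 12.0
```

Request:
move_arm:
  offset:
    - [0,0,0]
    - [0,0,0]
    - [0,0,0]
    - [0,0,0]
    - [0,0,0]
  dr:
    - [0,0,-5]
    - [0,0,-7]
    - [0,0,-7]
    - [0,0,-7]
    - [0,0,-7]
  gripper: [0,0,0,0,0]

```text
clock: 16.95
ee_pos: [0.6071, 0.1255, 0.2999]
ee_rot: [0.929, 0.371, -0.0, -0.0]
force: [-0.5, -0.2, -1.4]
finger_gap: 0.463
gripper_force: 12.0
```

Request:
move_arm:
  offset:
    - [0,0,0]
    - [0,0,0]
    - [0,0,0]
    - [0,0,0]
    - [0,0,0]
  dr:
    - [0,0,-7]
    - [0,0,-7]
    - [0,0,-7]
    - [0,0,-7]
    - [0,0,-5]
  gripper: [0,0,0,0,0]

```text
clock: 17.37
ee_pos: [0.6071, 0.1255, 0.2998]
ee_rot: [0.785, 0.619, -0.0, -0.0]
force: [0.1, 0.6, -0.6]
finger_gap: 0.463
gripper_force: 12.0
```

Request:
move_arm:
  offset:
    - [0,0,0]
    - [0,0,0]
    - [0,0,0]
    - [0,0,0]
    - [0,0,0]
  dr:
    - [0,0,0]
    - [0,0,0]
    - [0,0,0]
    - [0,0,0]
    - [0,0,0]
  gripper: [0,0,0,0,0]

```text
clock: 17.78
ee_pos: [0.6073, 0.1254, 0.2998]
ee_rot: [0.787, 0.617, -0.0, -0.0]
force: [0.5, -0.3, -0.8]
finger_gap: 0.462
gripper_force: 12.0
```

Request:
move_arm:
  offset:
    - [0.0145,-0.0055,0]
    - [0.029,-0.0115,0]
    - [0.0295,-0.0115,0]
    - [0.0295,-0.0115,0]
    - [0.0295,-0.0115,0]
  dr:
    - [0,0,0]
    - [0,0,0]
    - [0,0,0]
    - [0,0,0]
    - [0,0,0]
  gripper: [0,0,0,0,0]

```text
clock: 18.2
ee_pos: [0.5885, 0.2671, 0.2998]
ee_rot: [0.787, 0.617, 0.0, -0.0]
force: [-0.4, 0.6, -1.2]
finger_gap: 0.463
gripper_force: 12.0
```

Request:
move_arm:
  offset:
    - [0.0153,-0.0058,0]
    - [0,0,0]
    - [0,0,0.02]
    - [0,0,0.03]
    - [0,0,0.02]
  dr:
    - [0,0,0]
    - [0,0,0]
    - [0,0,0]
    - [0,0,0]
    - [0,0,0]
  gripper: [0,0,0,0,0]

```text
clock: 18.62
ee_pos: [0.5867, 0.2812, 0.2282]
ee_rot: [0.787, 0.617, -0.001, 0.0]
force: [0.0, -0.3, -2.7]
finger_gap: 0.46
gripper_force: 12.0
```

Request:
move_arm:
  offset:
    - [0,0,0.01]
    - [0,0,0.005]
    - [0,0,0]
    - [0,0,0]
    - [0,0,0]
  dr:
    - [0,0,0]
    - [0,0,0]
    - [0,0,0]
    - [0,0,0]
    - [0,0,0]
  gripper: [0,0,0,0,0]

```text
clock: 19.03
ee_pos: [0.5877, 0.2822, 0.2168]
ee_rot: [0.787, 0.617, 0.002, 0.001]
force: [1.3, 0.3, -1.2]
finger_gap: 0.46
gripper_force: 12.0
```

```bash
python3 - <<'E'
from look import *
def seg(a,b,z,x,y,yaw,n=12):
    l=np.linspace(-.5,.5,n); q=np.r_[np.c_[l*a,0*l+b/2],np.c_[l*a,0*l-b/2],np.c_[0*l+a/2,l*b],np.c_[0*l-a/2,l*b]]; c,s=np.cos(yaw),np.sin(yaw)
    return np.c_[c*q[:,0]-s*q[:,1]+x,s*q[:,0]+c*q[:,1]+y,0*q[:,0]+z]
yaw=np.radians(76.4); z0=.214-.195
P=np.r_[seg(.106,.058,.006,.5865,.2842,yaw),seg(.092,.044,z0,.5865,.2842,yaw),seg(.092,.044,z0+.036,.5865,.2842,yaw)]
st,S=look('dish2',[.5865,.282,.03],P,k=60); print(st["ee_pos"],st["ee_rot"])
E
```

```text
[0.58773006 0.28217083 0.21676139] [7.86978473e-01 6.16978381e-01 1.51282543e-03 5.21733372e-04]
```

View pics/dish2.png

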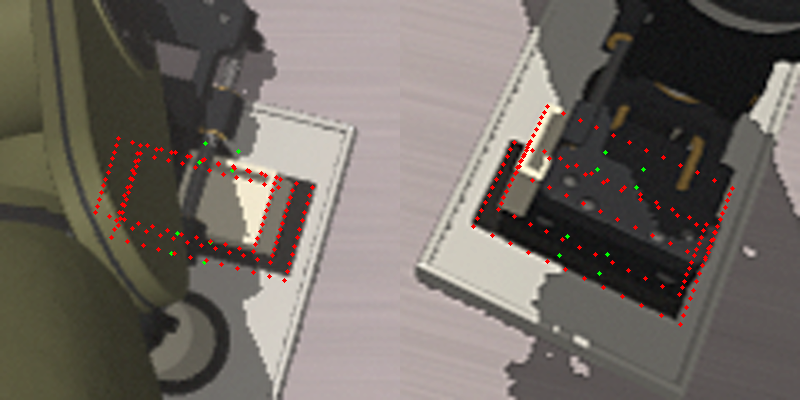

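The heading matches the pad. Both views put the dish about 2 mm too far along its length towards +y (rim end (555,107)–(523,173) seen against (548,105)–(516,171) predicted). I correct that and lower.

Request:
move_arm:
  offset:
    - [-0.002,0,0.005]
    - [0,0,0.004]
    - [0,0,0.002]
    - [0,0,0.001]
    - [0,0,0.001]
  dr:
    - [0,0,0]
    - [0,0,0]
    - [0,0,0]
    - [0,0,0]
    - [0,0,0]
  gripper: [0,0,0,0,0]

```text
clock: 19.55
ee_pos: [0.5862, 0.2801, 0.2013]
ee_rot: [0.787, 0.617, -0.0, -0.0]
force: [-0.3, 0.3, -1.5]
finger_gap: 0.463
gripper_force: 12.0
```

Request:
move_arm:
  offset:
    - [0,0,0.0005]
    - [0,0,0.0005]
    - [0,0,0]
    - [0,0,0]
    - [0,0,0]
  dr:
    - [0,0,0]
    - [0,0,0]
    - [0,0,0]
    - [0,0,0]
    - [0,0,0]
  gripper: [0,0,0,0,0]

```text
clock: 19.97
ee_pos: [0.5864, 0.2802, 0.2011]
ee_rot: [0.787, 0.617, 0.0, 0.0]
force: [-1.5, -0.9, 0.8]
finger_gap: 0.462
gripper_force: 12.0
```

Request:
move_arm:
  offset:
    - [0,0,0]
    - [0,0,0]
    - [0,0,0]
    - [0,0,0]
    - [0,0,0]
  dr:
    - [0,0,0]
    - [0,0,0]
    - [0,0,0]
    - [0,0,0]
    - [0,0,0]
  gripper: [0.48,0.51,0.54,0.58,0.62]

```text
clock: 20.38
ee_pos: [0.5864, 0.2802, 0.2008]
ee_rot: [0.787, 0.617, 0.0, 0.0]
force: [-0.6, 0.1, -0.3]
finger_gap: 0.596
gripper_force: 0.0
```

Request:
move_arm:
  offset:
    - [0,0,-0.005]
    - [0,0,-0.015]
    - [0,0,-0.03]
    - [0,0,-0.03]
    - [0,0,-0.02]
  dr:
    - [0,0,0]
    - [0,0,0]
    - [0,0,0]
    - [0,0,0]
    - [0,0,0]
  gripper: [0.62,0.62,0.62,0.62,0.7]

```text
clock: 20.8
ee_pos: [0.587, 0.2804, 0.3055]
ee_rot: [0.787, 0.617, 0.002, 0.001]
force: [1.0, -0.7, 0.2]
finger_gap: 0.652
gripper_force: 0.0
```

Request:
move_arm:
  offset:
    - [-0.0311,0.0102,0]
    - [-0.0311,0.0102,0]
    - [-0.0311,0.0102,0]
    - [-0.0311,0.0102,0]
    - [-0.0311,0.0102,0]
  dr:
    - [0,0,0]
    - [0,0,0]
    - [0,0,0]
    - [0,0,0]
    - [0,0,0]
  gripper: [1,1,1,1,1]

```text
clock: 21.22
ee_pos: [0.5988, 0.1157, 0.3027]
ee_rot: [0.787, 0.617, 0.001, 0.001]
force: [1.1, 1.1, 0.3]
finger_gap: 0.97
gripper_force: 0.0
```

Request:
move_arm:
  offset:
    - [-0.0311,0.0102,0]
    - [-0.0311,0.0102,0]
    - [-0.0311,0.0102,0]
    - [-0.0311,0.0102,0]
    - [-0.0311,0.0102,0]
  dr:
    - [0,0,0]
    - [0,0,0]
    - [0,0,0]
    - [0,0,0]
    - [0,0,0]
  gripper: [1,1,1,1,1]

```text
clock: 21.63
ee_pos: [0.6113, -0.0478, 0.3027]
ee_rot: [0.787, 0.617, 0.001, 0.001]
force: [-0.0, 0.3, 0.6]
finger_gap: 1.0
gripper_force: 0.0
```

Request:
move_arm:
  offset:
    - [-0.0311,0.0102,0]
    - [-0.0311,0.0102,0]
    - [0,0,0]
    - [0,0,0]
    - [0,0,0]
  dr:
    - [0,0,0]
    - [0,0,0]
    - [0,0,0]
    - [0,0,0]
    - [0,0,0]
  gripper: [1,1,1,1,1]

```text
clock: 22.05
ee_pos: [0.6163, -0.1113, 0.3018]
ee_rot: [0.787, 0.617, 0.0, 0.0]
force: [0.2, -0.4, 0.9]
finger_gap: 1.001
gripper_force: 0.0
```

```bash
python3 - <<'E'
from look import *
st,S=look('cup1',[.617,-.111,.06],ring(.03,.07)+[.617,-.111+.0022,0],k=60); print(st["ee_pos"],st["ee_rot"])
b=[]
for n in("top","scene"):
    s=S[n]; u,v=proj(s,[[.507,.3013,.02]])[0].astype(int); kx,ky=75,75; u=max(u,kx)
    b.append(np.clip(cv2.resize(s["frame"][v-ky:v+ky,u-kx:u+kx,::-1],(400,400),interpolation=cv2.INTER_CUBIC)*1.4,0,255).astype(np.uint8))
a=cv2.imread("pics/cup1.png"); cv2.imwrite("pics/c3.png",cv2.resize(np.vstack([np.hstack(b),a]),(600,600)))
E
```

```text
[ 0.61627153 -0.11130689  0.30176231] [7.87022040e-01 6.16924662e-01 4.56553351e-04 2.49425975e-04]
```

View pics/c3.png

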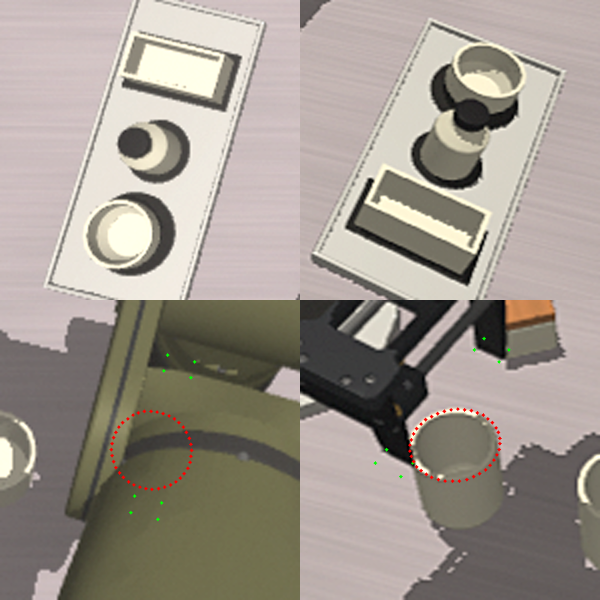

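The long tray set is well placed in both upper crops: bowl, bottle and dish are each centred on their pads. The handleless teacup (458,465 in the lower right crop) is between the fingers, clear of the mug (590,490). I grasp it.

Request:
move_arm:
  offset:
    - [0,0,0.025]
    - [0,0,0.025]
    - [0,0,0.018]
    - [0,0,0.011]
    - [0,0,0.006]
  dr:
    - [0,0,0]
    - [0,0,0]
    - [0,0,0]
    - [0,0,0]
    - [0,0,0]
  gripper: [1,1,1,1,1]

```text
clock: 22.57
ee_pos: [0.6157, -0.1101, 0.2138]
ee_rot: [0.786, 0.618, -0.001, -0.001]
force: [-0.5, -0.1, 0.5]
finger_gap: 1.001
gripper_force: 0.0
```

Request:
move_arm:
  offset:
    - [0,0,0]
    - [0,0,0]
    - [0,0,0]
    - [0,0,0]
    - [0,0,0]
  dr:
    - [0,0,0]
    - [0,0,0]
    - [0,0,0]
    - [0,0,0]
    - [0,0,0]
  gripper: [0.8,0.74,0.7,0.67,0.65]
  grip_force: 14

```text
clock: 22.98
ee_pos: [0.6167, -0.1116, 0.2171]
ee_rot: [0.787, 0.617, 0.001, 0.001]
force: [0.2, -0.9, 0.7]
finger_gap: 0.706
gripper_force: 0.0
```

Request:
move_arm:
  offset:
    - [0,0,0]
    - [0,0,0]
    - [0,0,0]
    - [0,0,0]
    - [0,0,0]
  dr:
    - [0,0,0]
    - [0,0,0]
    - [0,0,0]
    - [0,0,0]
    - [0,0,0]
  gripper: [0.6,0.3,0,0,0]
  grip_force: 14

```text
clock: 23.4
ee_pos: [0.6169, -0.1117, 0.2169]
ee_rot: [0.787, 0.617, 0.001, 0.001]
force: [1.9, -0.3, 3.7]
finger_gap: 0.64
gripper_force: 14.0
```

Request:
move_arm:
  offset:
    - [0,0,-0.01]
    - [0,0,-0.02]
    - [0,0,-0.03]
    - [0,0,-0.03]
    - [0,0,-0.015]
  dr:
    - [0,0,0]
    - [0,0,0]
    - [0,0,0]
    - [0,0,0]
    - [0,0,0]
  gripper: [0,0,0,0,0]

```text
clock: 23.82
ee_pos: [0.6162, -0.1114, 0.3236]
ee_rot: [0.787, 0.617, 0.0, 0.0]
force: [1.8, 0.6, -2.3]
finger_gap: 0.637
gripper_force: 14.0
```

Request:
move_arm:
  offset:
    - [-0.0138,-0.0066,0]
    - [-0.0276,-0.0133,0]
    - [-0.0276,-0.0133,0]
    - [-0.0276,-0.0133,0]
    - [-0.0276,-0.0133,0]
  dr:
    - [0,0,0]
    - [0,0,0]
    - [0,0,0]
    - [0,0,0]
    - [0,0,0]
  gripper: [0,0,0,0,0]

```text
clock: 24.23
ee_pos: [0.526, -0.2184, 0.318]
ee_rot: [0.787, 0.617, -0.001, -0.003]
force: [0.3, -0.8, -2.0]
finger_gap: 0.638
gripper_force: 14.0
```

Request:
move_arm:
  offset:
    - [-0.0276,-0.0133,0]
    - [-0.0276,-0.0133,0]
    - [-0.0276,-0.0133,0]
    - [-0.0138,-0.0066,0]
    - [0,0,0]
  dr:
    - [0,0,0]
    - [0,0,0]
    - [0,0,0]
    - [0,0,0]
    - [0,0,0]
  gripper: [0,0,0,0,0]

```text
clock: 24.65
ee_pos: [0.4571, -0.3022, 0.3181]
ee_rot: [0.788, 0.616, -0.001, -0.003]
force: [0.6, -0.6, -1.5]
finger_gap: 0.636
gripper_force: 14.0
```

Request:
move_arm:
  offset:
    - [0,0,0.02]
    - [0,0,0.03]
    - [0,0,0.02]
    - [0,0,0.01]
    - [0,0,0.005]
  dr:
    - [0,0,0]
    - [0,0,0]
    - [0,0,0]
    - [0,0,0]
    - [0,0,0]
  gripper: [0,0,0,0,0]

```text
clock: 25.07
ee_pos: [0.4591, -0.2993, 0.2322]
ee_rot: [0.787, 0.617, -0.001, -0.003]
force: [-0.4, 0.2, -2.1]
finger_gap: 0.639
gripper_force: 14.0
```

Request:
move_arm:
  offset:
    - [0,0,0]
    - [0,0,0]
    - [0,0,0]
    - [0,0,0]
    - [0,0,0]
  dr:
    - [0,0,0]
    - [0,0,0]
    - [0,0,0]
    - [0,0,0]
    - [0,0,0]
  gripper: [0,0,0,0,0]

```text
clock: 25.48
ee_pos: [0.4608, -0.3008, 0.2371]
ee_rot: [0.787, 0.617, 0.0, 0.001]
force: [-0.7, -0.3, -3.3]
finger_gap: 0.639
gripper_force: 14.0
```

```bash
python3 - <<'E'
from look import *
P=np.r_[ring(.038,.006),ring(.028,.02),ring(.03,.09)]+[.461,-.301+.0025,0]
st,S=look('cup2',[.461,-.301,.03],P,k=60); print(st["ee_pos"],st["ee_rot"])
E
```

```text
[ 0.46081065 -0.30081751  0.23709653] [7.86859574e-01 6.17131070e-01 2.55347743e-04 1.09032803e-03]
```

View pics/cup2.png

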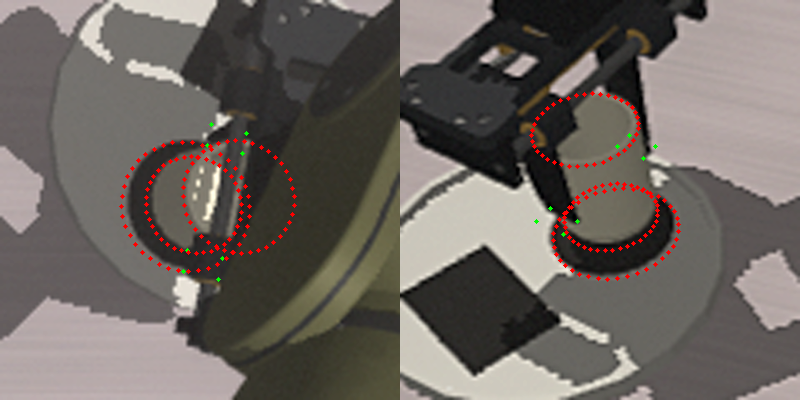

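The cup is held upright over its pad (pad 552–672, cup base 566–656), about 1 mm towards +y. I nudge it back and lower.

Request:
move_arm:
  offset:
    - [-0.0012,0,0.005]
    - [0,0,0.004]
    - [0,0,0.002]
    - [0,0,0.001]
    - [0,0,0.001]
  dr:
    - [0,0,0]
    - [0,0,0]
    - [0,0,0]
    - [0,0,0]
    - [0,0,0]
  gripper: [0,0,0,0,0]

```text
clock: 26.0
ee_pos: [0.4599, -0.3016, 0.2229]
ee_rot: [0.787, 0.617, -0.0, -0.001]
force: [-5.0, 3.3, 8.1]
finger_gap: 0.642
gripper_force: 14.0
```

Request:
move_arm:
  offset:
    - [0,0,0.0005]
    - [0,0,0.0005]
    - [0,0,0]
    - [0,0,0]
    - [0,0,0]
  dr:
    - [0,0,0]
    - [0,0,0]
    - [0,0,0]
    - [0,0,0]
    - [0,0,0]
  gripper: [0,0,0,0,0]

```text
clock: 26.42
ee_pos: [0.46, -0.3016, 0.2229]
ee_rot: [0.787, 0.617, -0.0, -0.001]
force: [-5.1, 4.2, 7.3]
finger_gap: 0.634
gripper_force: 14.0
```

Request:
move_arm:
  offset:
    - [0,0,0]
    - [0,0,0]
    - [0,0,0]
    - [0,0,0]
    - [0,0,0]
  dr:
    - [0,0,0]
    - [0,0,0]
    - [0,0,0]
    - [0,0,0]
    - [0,0,0]
  gripper: [0.65,0.69,0.73,0.77,0.8]

```text
clock: 26.83
ee_pos: [0.4603, -0.3019, 0.2218]
ee_rot: [0.787, 0.617, 0.0, 0.0]
force: [0.4, -0.2, -0.3]
finger_gap: 0.781
gripper_force: 0.0
```

Request:
move_arm:
  offset:
    - [0,0,-0.005]
    - [0,0,-0.015]
    - [0,0,-0.03]
    - [0,0,-0.03]
    - [0,0,-0.02]
  dr:
    - [0,0,0]
    - [0,0,0]
    - [0,0,0]
    - [0,0,0]
    - [0,0,0]
  gripper: [0.8,0.8,0.8,0.8,0.8]

```text
clock: 27.25
ee_pos: [0.4605, -0.302, 0.325]
ee_rot: [0.787, 0.617, 0.0, 0.002]
force: [0.6, 0.4, 0.4]
finger_gap: 0.799
gripper_force: 0.0
```

Request:
move_arm:
  offset:
    - [0.0272,-0.0092,0]
    - [0.0272,-0.0092,0]
    - [0.0272,-0.0092,0]
    - [0.0272,-0.0092,0]
    - [0.0272,-0.0092,0]
  dr:
    - [0,0,0]
    - [0,0,0]
    - [0,0,0]
    - [0,0,0]
    - [0,0,0]
  gripper: [0.8,1,1,1,1]

```text
clock: 27.67
ee_pos: [0.4475, -0.1575, 0.3222]
ee_rot: [0.787, 0.617, 0.0, 0.0]
force: [-0.5, -0.0, 0.1]
finger_gap: 0.99
gripper_force: 0.0
```

Request:
move_arm:
  offset:
    - [0.0272,-0.0092,0]
    - [0,0,0]
    - [0,0,0]
    - [0,0,0]
    - [0,0,0]
  dr:
    - [0,0,0]
    - [0,0,6.2]
    - [0,0,6.2]
    - [0,0,6.2]
    - [0,0,6.2]
  gripper: [1,1,1,1,1]

```text
clock: 28.08
ee_pos: [0.4454, -0.1297, 0.3222]
ee_rot: [0.902, 0.432, 0.0, 0.0]
force: [-0.1, 0.2, -0.1]
finger_gap: 1.0
gripper_force: 0.0
```

Request:
move_arm:
  offset:
    - [0,0,0]
    - [0,0,0]
    - [0,0,0]
    - [0,0,0]
    - [0,0,0]
  dr:
    - [0,0,6.2]
    - [0,0,6.2]
    - [0,0,6.2]
    - [0,0,0]
    - [0,0,0]
  gripper: [1,1,1,1,1]

```text
clock: 28.5
ee_pos: [0.4454, -0.1301, 0.3221]
ee_rot: [0.959, 0.284, 0.0, 0.0]
force: [0.1, -0.7, -0.2]
finger_gap: 1.001
gripper_force: 0.0
```

```bash
python3 - <<'E'
from look import *; from fit import fit
st,S=look('box1',[.445,-.1295,.04],[[.445,-.1295+.0022,.052]],k=60); print(st["ee_pos"],st["ee_rot"],st["force"],2*np.degrees(np.arctan2(st["ee_rot"][1],st["ee_rot"][0])))
b=[]
for n in("top","scene"):
    s=S[n]; u,v=proj(s,[[.5,-.325,.02]])[0].astype(int); k=65
    b.append(np.clip(cv2.resize(s["frame"][v-k:v+k,u-k:u+k,::-1],(400,400),interpolation=cv2.INTER_CUBIC)*1.4,0,255).astype(np.uint8))
a=cv2.imread("pics/box1.png"); cv2.imwrite("pics/c4.png",cv2.resize(np.vstack([np.hstack(b),a]),(600,600)))
E
```

```text
[ 0.44542856 -0.13005653  0.32206582] [9.58903156e-01 2.83733451e-01 2.16168070e-04 1.38594464e-04] [ 0.12582328 -0.70408288 -0.17522548] 32.966312528425185
```

View pics/c4.png

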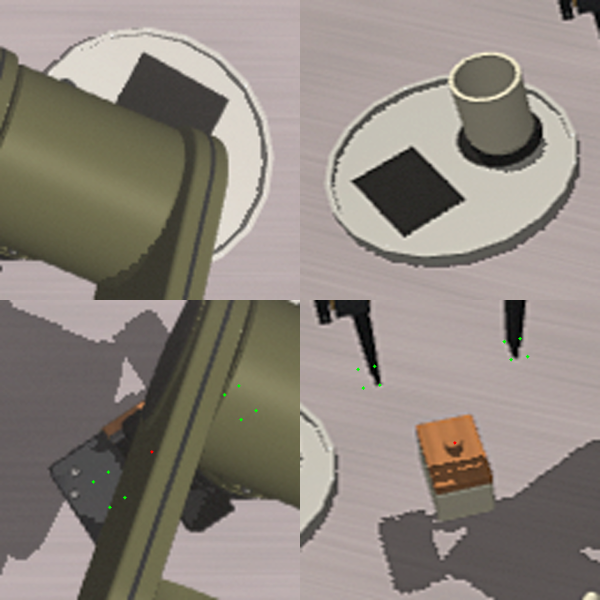

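The teacup is upright and centred (pad ring even around it), and the box (455,465) is between the fingers with matching heading. I descend and grip.

Request:
move_arm:
  offset:
    - [0,0,0.032]
    - [0,0,0.034]
    - [0,0,0.03]
    - [0,0,0.018]
    - [0,0,0.009]
  dr:
    - [0,0,0]
    - [0,0,0]
    - [0,0,0]
    - [0,0,0]
    - [0,0,0]
  gripper: [1,1,1,1,1]

```text
clock: 29.02
ee_pos: [0.444, -0.1295, 0.1956]
ee_rot: [0.959, 0.283, -0.002, -0.002]
force: [0.3, -0.4, 0.1]
finger_gap: 0.997
gripper_force: 0.0
```

Request:
move_arm:
  offset:
    - [0,0,0]
    - [0,0,0]
    - [0,0,0]
    - [0,0,0]
    - [0,0,0]
  dr:
    - [0,0,0]
    - [0,0,0]
    - [0,0,0]
    - [0,0,0]
    - [0,0,0]
  gripper: [0.8,0.7,0.6,0.55,0.52]
  grip_force: 14

```text
clock: 29.43
ee_pos: [0.4461, -0.1303, 0.2003]
ee_rot: [0.959, 0.283, 0.001, 0.001]
force: [0.1, 0.2, -0.8]
finger_gap: 0.711
gripper_force: 0.0
```

Request:
move_arm:
  offset:
    - [0,0,0]
    - [0,0,0]
    - [0,0,0]
    - [0,0,0]
    - [0,0,0]
  dr:
    - [0,0,0]
    - [0,0,0]
    - [0,0,0]
    - [0,0,0]
    - [0,0,0]
  gripper: [0.48,0.3,0,0,0]
  grip_force: 14

```text
clock: 29.85
ee_pos: [0.4455, -0.1301, 0.1991]
ee_rot: [0.959, 0.282, 0.0, 0.0]
force: [-1.4, 1.0, 2.5]
finger_gap: 0.487
gripper_force: 14.0
```

Request:
move_arm:
  offset:
    - [0,0,-0.01]
    - [0,0,-0.02]
    - [0,0,-0.03]
    - [0,0,-0.035]
    - [0,0,-0.025]
  dr:
    - [0,0,0]
    - [0,0,0]
    - [0,0,0]
    - [0,0,0]
    - [0,0,0]
  gripper: [0,0,0,0,0]

```text
clock: 30.27
ee_pos: [0.4454, -0.1301, 0.3216]
ee_rot: [0.959, 0.282, 0.001, 0.001]
force: [0.6, 0.5, -1.3]
finger_gap: 0.486
gripper_force: 14.0
```

Request:
move_arm:
  offset:
    - [0,0,0]
    - [0,0,0]
    - [0,0,0]
    - [0,0,0]
    - [0,0,0]
  dr:
    - [0,0,-4]
    - [0,0,-6]
    - [0,0,-7]
    - [0,0,-6]
    - [0,0,-3.9]
  gripper: [0,0,0,0,0]

```text
clock: 30.68
ee_pos: [0.4451, -0.1299, 0.3189]
ee_rot: [0.866, 0.5, -0.0, -0.0]
force: [0.2, -0.6, -1.0]
finger_gap: 0.481
gripper_force: 14.0
```

Request:
move_arm:
  offset:
    - [0,0,0]
    - [0,0,0]
    - [0,0,0]
    - [0,0,0]
    - [0,0,0]
  dr:
    - [0,0,0]
    - [0,0,0]
    - [0,0,0]
    - [0,0,0]
    - [0,0,0]
  gripper: [0,0,0,0,0]

```text
clock: 31.1
ee_pos: [0.4454, -0.13, 0.3188]
ee_rot: [0.867, 0.498, -0.0, -0.0]
force: [-0.2, 0.5, -1.4]
finger_gap: 0.485
gripper_force: 14.0
```

Request:
move_arm:
  offset:
    - [-0.009,0.012,0]
    - [-0.0175,0.0241,0]
    - [-0.0175,0.0241,0]
    - [-0.0175,0.0241,0]
    - [-0.0175,0.0241,0]
  dr:
    - [0,0,0]
    - [0,0,0]
    - [0,0,0]
    - [0,0,0]
    - [0,0,0]
  gripper: [0,0,0,0,0]

```text
clock: 31.52
ee_pos: [0.4998, -0.2551, 0.3187]
ee_rot: [0.867, 0.498, 0.0, 0.0]
force: [1.0, 0.7, -1.7]
finger_gap: 0.482
gripper_force: 14.0
```

Request:
move_arm:
  offset:
    - [-0.0175,0.0241,0]
    - [-0.0175,0.0241,0]
    - [-0.0175,0.0241,0]
    - [-0.0083,0.0123,0]
    - [0,0,0]
  dr:
    - [0,0,0]
    - [0,0,0]
    - [0,0,0]
    - [0,0,0]
    - [0,0,0]
  gripper: [0,0,0,0,0]

```text
clock: 31.93
ee_pos: [0.5423, -0.3518, 0.3184]
ee_rot: [0.868, 0.497, -0.0, 0.001]
force: [-0.2, -0.2, -1.9]
finger_gap: 0.483
gripper_force: 14.0
```

Request:
move_arm:
  offset:
    - [0,0,0.02]
    - [0,0,0.03]
    - [0,0,0.03]
    - [0,0,0.015]
    - [0,0,0.005]
  dr:
    - [0,0,0]
    - [0,0,0]
    - [0,0,0]
    - [0,0,0]
    - [0,0,0]
  gripper: [0,0,0,0,0]

```text
clock: 32.35
ee_pos: [0.5401, -0.3471, 0.2145]
ee_rot: [0.867, 0.498, -0.001, -0.003]
force: [0.5, -0.8, -1.3]
finger_gap: 0.483
gripper_force: 14.0
```

Request:
move_arm:
  offset:
    - [0,0,0]
    - [0,0,0]
    - [0,0,0]
    - [0,0,0]
    - [0,0,0]
  dr:
    - [0,0,0]
    - [0,0,0]
    - [0,0,0]
    - [0,0,0]
    - [0,0,0]
  gripper: [0,0,0,0,0]

```text
clock: 32.77
ee_pos: [0.5421, -0.3485, 0.2207]
ee_rot: [0.867, 0.498, 0.001, 0.001]
force: [0.8, 0.5, -1.3]
finger_gap: 0.485
gripper_force: 14.0
```

```bash
python3 - <<'E'
from look import *
def seg(a,b,z,x,y,yaw,n=12):
    l=np.linspace(-.5,.5,n); q=np.r_[np.c_[l*a,0*l+b/2],np.c_[l*a,0*l-b/2],np.c_[0*l+a/2,l*b],np.c_[0*l-a/2,l*b]]; c,s=np.cos(yaw),np.sin(yaw)
    return np.c_[c*q[:,0]-s*q[:,1]+x,s*q[:,0]+c*q[:,1]+y,0*q[:,0]+z]
yaw=np.radians(59.8); z0=.219-.199; y=-.348+.0025
P=np.r_[seg(.084,.06,.006,.542,y,yaw),seg(.07,.046,z0,.542,y,yaw),seg(.07,.046,z0+.042,.542,y,yaw)]
st,S=look('box2',[.542,-.348,.03],P,k=60); print(st["ee_pos"],st["ee_rot"],st["force"])
E
```

```text
[ 0.54206651 -0.34850352  0.22067105] [8.67283251e-01 4.97812615e-01 5.81953137e-04 1.42273432e-03] [ 0.8276045   0.48483624 -1.34052501]
```

View pics/box2.png

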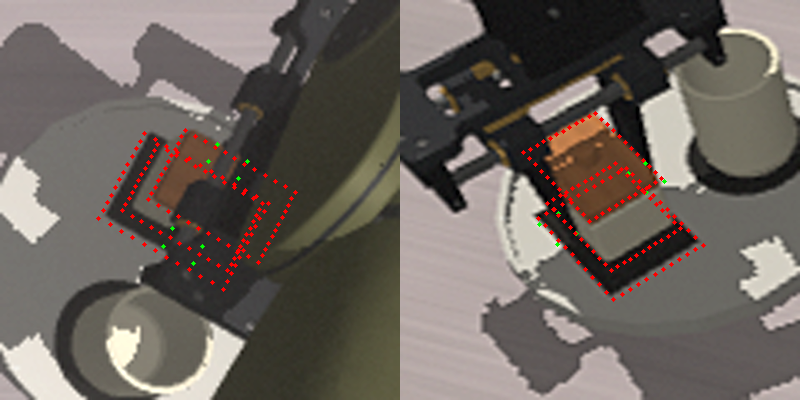

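The box is held level over its pad with the right heading. Relative to the pad corners ((607,293) and (698,238)) it sits about 1 mm towards +y. I correct that and lower.

Request:
move_arm:
  offset:
    - [-0.001,0.0006,0.005]
    - [0,0,0.004]
    - [0,0,0.002]
    - [0,0,0.001]
    - [0,0,0.001]
  dr:
    - [0,0,0]
    - [0,0,0]
    - [0,0,0]
    - [0,0,0]
    - [0,0,0]
  gripper: [0,0,0,0,0]

```text
clock: 33.28
ee_pos: [0.5414, -0.3492, 0.2051]
ee_rot: [0.867, 0.498, -0.0, -0.0]
force: [-0.5, -0.5, 1.5]
finger_gap: 0.48
gripper_force: 14.0
```

Request:
move_arm:
  offset:
    - [0,0,0.0005]
    - [0,0,0.0005]
    - [0,0,0]
    - [0,0,0]
    - [0,0,0]
  dr:
    - [0,0,0]
    - [0,0,0]
    - [0,0,0]
    - [0,0,0]
    - [0,0,0]
  gripper: [0,0,0,0,0]

```text
clock: 33.7
ee_pos: [0.5416, -0.3493, 0.2051]
ee_rot: [0.867, 0.498, 0.0, 0.0]
force: [-1.1, 0.7, 2.1]
finger_gap: 0.481
gripper_force: 14.0
```

Request:
move_arm:
  offset:
    - [0,0,0]
    - [0,0,0]
    - [0,0,0]
    - [0,0,0]
    - [0,0,0]
  dr:
    - [0,0,0]
    - [0,0,0]
    - [0,0,0]
    - [0,0,0]
    - [0,0,0]
  gripper: [0.5,0.53,0.56,0.6,0.63]

```text
clock: 34.12
ee_pos: [0.5416, -0.3493, 0.2047]
ee_rot: [0.867, 0.498, 0.0, 0.0]
force: [-0.5, 0.3, 1.0]
finger_gap: 0.614
gripper_force: 0.0
```

Request:
move_arm:
  offset:
    - [0,0,-0.005]
    - [0,0,-0.015]
    - [0,0,-0.03]
    - [0,0,-0.035]
    - [0,0,-0.035]
  dr:
    - [0,0,0]
    - [0,0,0]
    - [0,0,0]
    - [0,0,0]
    - [0,0,0]
  gripper: [0.63,0.63,0.63,0.63,0.63]

```text
clock: 34.53
ee_pos: [0.5413, -0.3491, 0.3268]
ee_rot: [0.867, 0.498, -0.0, -0.0]
force: [0.9, -1.2, 0.4]
finger_gap: 0.629
gripper_force: 0.0
```

Request:
move_arm:
  offset:
    - [0,0,-0.03]
    - [0,0,-0.03]
    - [-0.02,-0.009,0]
    - [-0.033,-0.015,0]
    - [-0.033,-0.015,0]
  dr:
    - [0,0,0]
    - [0,0,0]
    - [0,0,0]
    - [0,0,0]
    - [0,0,0]
  gripper: [0.63,0.63,0.63,0.63,0.63]

```text
clock: 34.95
ee_pos: [0.4642, -0.4038, 0.3878]
ee_rot: [0.867, 0.499, 0.0, 0.002]
force: [0.4, -0.2, 0.0]
finger_gap: 0.63
gripper_force: 0.0
```

Request:
move_arm:
  offset:
    - [-0.033,-0.015,0]
    - [-0.033,-0.015,0]
    - [-0.033,-0.015,0]
    - [-0.033,-0.015,0]
    - [-0.033,-0.015,0]
  dr:
    - [0,0,0]
    - [0,0,0]
    - [0,0,0]
    - [0,0,0]
    - [0,0,0]
  gripper: [0.63,0.63,0.63,0.63,0.63]

```text
clock: 35.37
ee_pos: [0.3149, -0.5091, 0.3867]
ee_rot: [0.867, 0.498, -0.0, 0.001]
force: [1.5, -0.2, 0.7]
finger_gap: 0.631
gripper_force: 0.0
```

Request:
move_arm:
  offset:
    - [-0.033,-0.015,0]
    - [-0.033,-0.015,0]
    - [-0.033,-0.015,0]
    - [-0.033,-0.015,0]
    - [-0.033,-0.015,0]
  dr:
    - [0,0,0]
    - [0,0,0]
    - [0,0,0]
    - [0,0,0]
    - [0,0,0]
  gripper: [0.63,0.63,0.63,0.63,0.63]

```text
clock: 35.78
ee_pos: [0.1668, -0.6138, 0.3867]
ee_rot: [0.867, 0.498, -0.0, 0.001]
force: [0.5, -0.4, 0.1]
finger_gap: 0.628
gripper_force: 0.0
```

Request:
move_arm:
  offset:
    - [0,0,0]
    - [0,0,0]
    - [0,0,0]
    - [0,0,0]
    - [0,0,0]
  dr:
    - [0,0,0]
    - [0,0,0]
    - [0,0,0]
    - [0,0,0]
    - [0,0,0]
  gripper: [0.63,0.63,0.63,0.63,0.63]

```text
clock: 36.2
ee_pos: [0.1697, -0.6125, 0.3852]
ee_rot: [0.867, 0.499, 0.0, 0.0]
force: [-0.2, -0.5, 0.2]
finger_gap: 0.633
gripper_force: 0.0
```

```bash
python3 - <<'E'
from look import *
st=arm.sense(); print(st["clock"],st["ee_pos"],st["force"])
o=[]
for n in("top","scene"):
    s=arm.snapshot(n)
    for c,off in(([.507,.3013,.02],1),([.5,-.325,.02],-1)):
        u,v=proj(s,[c])[0].astype(int); k=70; u=np.clip(u,k,640-k)
        im=np.clip(cv2.resize(s["frame"][v-k:v+k,u-k:u+k,::-1],(300,300),interpolation=cv2.INTER_CUBIC)*1.4,0,255).astype(np.uint8); o.append(im)
cv2.imwrite("pics/fin.png",np.vstack([np.hstack(o[:2]),np.hstack(o[2:])]))
# numeric: fit with z raised by 6 mm (tray floor), bright ware vs tray is hard to segment, so compare the dark pad margin
import pickle; pickle.dump({n:arm.snapshot(n) for n in("top","scene")},open("S1.pkl","wb"))
E
```

```text
36.2 [ 0.16973886 -0.61245343  0.3851638 ] [-0.19832078 -0.47067487  0.17715601]
```

View pics/fin.png

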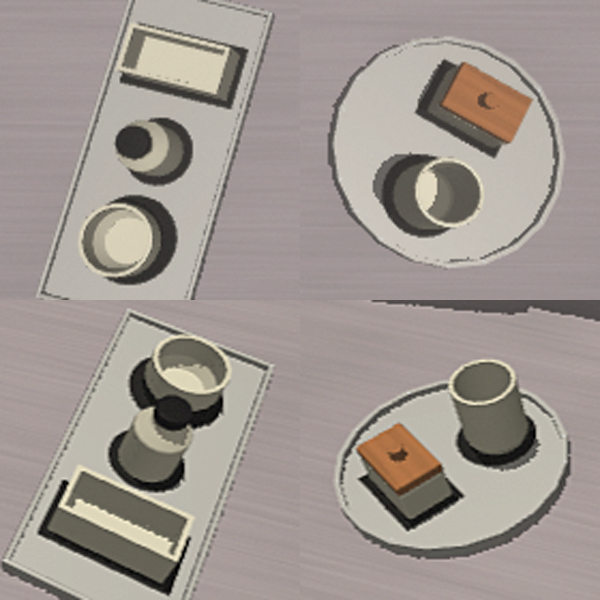

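Everything looks right. One numeric check of centring: I fit each item's silhouette against the visible dark margin of its pad, per camera.

```bash
python3 - <<'E'
from h import *; import pickle
S=pickle.load(open("S1.pkl","rb"))
pads=dict(bowl=(ring(.04,.006),{"top":(.4271,.3183),"scene":(.4267,.3224)},0,0),bottle=(ring(.031,.006),{"top":(.5069,.2993),"scene":(.5068,.3033)},0,0),
 dish=(rect(.106,.058,.006),{"top":(.5865,.2794),"scene":(.5865,.2843)},76.4,76.4),teacup=(ring(.038,.006),{"top":(.4605,-.3035),"scene":(.4619,-.2984)},0,0),
 box=(rect(.084,.06,.006),{"top":(.5417,-.351),"scene":(.5421,-.3458)},59.8,59.8))
M["bottle"][1]=np.r_[ring(.023,.044),ring(.014,.058),ring(.014,.072)]; M["box"]=M["box"][:1]
for n,(pp,c,a,_) in pads.items():
    for v,s in S.items():
        d=(s["frame"].max(2)<58).astype(float); x,y=c[v]; u0,v0=proj(s,[[x,y,.006]])[0].astype(int); k=40; W=np.s_[v0-k:v0+k,max(0,u0-k):u0+k]
        P=sil(s,[pp],x,y,np.radians(a)); w=cv2.dilate(P,np.ones((5,5)))[W]
        m=[p+[0,0,.006] for p in M[n]]
        f=lambda q:np.abs(d[W]-P[W]*(1-sil(s,m,x+q[0]/1e3,y+q[1]/1e3,np.radians(a+q[2])))[W])@np.ones(w.shape[1]) @ np.ones(w.shape[0]) if False else (np.abs(d[W]-P[W]*(1-sil(s,m,x+q[0]/1e3,y+q[1]/1e3,np.radians(a+q[2]))[W]))*w).sum()
        r=minimize(f,[0,0,0],method="Nelder-Mead",options=dict(initial_simplex=[[0,0,0],[4,0,0],[0,4,0],[-2,-2,5]],maxiter=100))
        print(n,v,r.x.round(1),"cost",round(r.fun,1),"of",round(P[W].sum()))
E
```

```text
bowl top [ 0.3  4.  -3.1] cost 115.6 of 1387
bowl scene [-4.9  0.4  5.9] cost 179.6 of 1173
bottle top [ 2.1  2.9 -1.5] cost 253.0 of 803
bottle scene [-3.3 -1.8  4.5] cost 76.0 of 820
dish top [ 2.   1.5 -0.2] cost 150.7 of 1570
dish scene [-2.6 -2.7 -0.3] cost 150.4 of 1950
teacup top [0.3 0.7 0.3] cost 97.0 of 1176
teacup scene [-8.2 -5.4  8.6] cost 92.2 of 800
box top [ 1.3 -0.1 -0. ] cost 99.6 of 1249
box scene [-4.4 -5.3 -1. ] cost 167.4 of 1004
```

That dark-margin fit is muddied by shadow, so its numbers aren't usable. Ware and tray differ in hue, so I'll repeat the silhouette fit using the blue/red ratio.

```bash
python3 - <<'E'
from h import *; import pickle
S=pickle.load(open("S1.pkl","rb"))
pads=dict(bowl=({"top":(.4271,.3183),"scene":(.4267,.3224)},0),bottle=({"top":(.5069,.2993),"scene":(.5068,.3033)},0),
 dish=({"top":(.5865,.2794),"scene":(.5865,.2843)},76.4),teacup=({"top":(.4605,-.3035),"scene":(.4619,-.2984)},0),
 box=({"top":(.5417,-.351),"scene":(.5421,-.3458)},59.8))
s=S["top"]; 
for nm,p in(("tray",(.545,.24,.006)),("bowl",(.427,.318,.01)),("rtray",(.5,-.26,.006)),("pad",(.5865+.012,.2794-.05,.006))):
    u,v=proj(s,[p])[0].astype(int); c=s["frame"][v,u].astype(float); print(nm,c,(c[2]/c[0]).round(3))
cap=[np.r_[ring(.014,.06),ring(.014,.078)]]
for n,(c,a) in pads.items():
    m=[p+[0,0,.006] for p in M[n]][:1]
    for v,s in S.items():
        f=cv2.GaussianBlur(s["frame"],(3,3),.7).astype(float); r_=f[...,2]/f[...,0]
        w=((r_<.905)&(f[...,0]>58)).astype(np.uint8); x,y=c[v]; u0,v0=proj(s,[[x,y,.03]])[0].astype(int); k=38; W=np.s_[v0-k:v0+k,max(0,u0-k):u0+k]
        def g(q):
            A=(x+q[0]/1e3,y+q[1]/1e3,np.radians(a+q[2])); o=sil(s,m,*A)
            return np.clip(o-sil(s,cap,*A),0,1) if n=="bottle" else o
        l,lab=cv2.connectedComponents(w); g0=g([0,0,0])>.5; ids=[i for i in range(1,l) if (lab[g0]==i).sum()>25]
        w=np.isin(lab,ids).astype(np.uint8)
        if n!="bottle":
            cc,_=cv2.findContours(w,cv2.RETR_EXTERNAL,cv2.CHAIN_APPROX_NONE); cv2.drawContours(w,cc,-1,1,-1)
        near=cv2.dilate(g([0,0,0]),np.ones((13,13)))
        r=minimize(lambda q:(np.abs(w-g(q))*near)[W].sum(),[0,0,0],method="Nelder-Mead",options=dict(initial_simplex=[[0,0,0],[4,0,0],[0,4,0],[-2,-2,5]],maxiter=100))
        print(n,v,"offset from pad mm,deg",r.x.round(1),"misfit",round(r.fun/g(r.x).sum(),3))
E
```

```text
tray [135. 131. 125.] 0.926
bowl [155. 149. 133.] 0.858
rtray [142. 139. 133.] 0.937
pad [41. 39. 38.] 0.927
bowl top offset from pad mm,deg [ 0.6  3.2 -2.7] misfit 0.039
bowl scene offset from pad mm,deg [-4.2 -0.   3.2] misfit 0.096
bottle top offset from pad mm,deg [ 2.7  3.2 -2. ] misfit 0.159
bottle scene offset from pad mm,deg [-4.  -1.4  4.8] misfit 0.099
dish top offset from pad mm,deg [ 2.2  1.5 -0.3] misfit 0.035
dish scene offset from pad mm,deg [-2.9 -2.6 -0.5] misfit 0.029
teacup top offset from pad mm,deg [ 0.6  2.1 -0.4] misfit 0.048
teacup scene offset from pad mm,deg [-8.  -5.   8.9] misfit 0.052
box top offset from pad mm,deg [ 1.8 -0.5  0.2] misfit 0.033
box scene offset from pad mm,deg [-4.4 -4.7  0. ] misfit 0.042
```

The offsets have the two cameras pulling in opposite directions, which no real displacement would do. That suggests a mask or height artefact, so I'll compare rim extents directly.

```bash
python3 - <<'E'
from h import *; import pickle
S=pickle.load(open("S1.pkl","rb")); S0=pickle.load(open("S0.pkl","rb"))
C=dict(teacup=({"top":(.4605,-.3035),"scene":(.4619,-.2984)},{"top":(.6177,-.1132),"scene":(.6172,-.1088)}),bowl=({"top":(.4271,.3183),"scene":(.4267,.3224)},{"top":(.4614,.1215),"scene":(.4611,.1261)}))
for n,(c1,c0) in C.items():
  for v in("top","scene"):
    for tag,SS,c,dz in(("before",S0,c0,0),("after",S,c1,.006)):
        s=SS[v]; x,y=c[v]; p=proj(s,M[n][0]+[x,y,dz]); e=lambda q:np.r_[q.min(0),q.max(0)].round(1)
        f=s["frame"].astype(float); w=((f[...,2]/f[...,0]<.905)&(f[...,0]>50)).astype(np.uint8)
        u,vv=p.mean(0).astype(int); l,lab=cv2.connectedComponents(w); box=lab[vv-12:vv+12,u-12:u+12]; i=np.bincount(box[box>0]).argmax(); yy,xx=np.where(lab==i)
        print(n,v,tag,"model",e(p),"seen",[xx.min(),yy.min(),xx.max(),yy.max()])
# did the cameras or the pads move between the pictures?
for v in S: print(v,np.abs(S[v]["eye"]-S0[v]["eye"]).max(),np.abs(S[v]["attitude"]-S0[v]["attitude"]).max(),cv2.phaseCorrelate(*[cv2.cvtColor(q[v]["frame"],cv2.COLOR_RGB2GRAY)[0:120].astype(np.float32) for q in(S0,S)]))
E
```

```text
teacup top before model [352.3 184.7 387.4 222.3] seen [np.int64(352), np.int64(184), np.int64(386), np.int64(221)]
teacup top after model [450.6 267.9 494.4 301.9] seen [np.int64(450), np.int64(268), np.int64(492), np.int64(301)]
teacup scene before model [242.5 225.3 281.1 275.7] seen [np.int64(242), np.int64(225), np.int64(280), np.int64(273)]
teacup scene after model [181.7 141.5 219.1 187.8] seen [np.int64(182), np.int64(140), np.int64(218), np.int64(184)]
bowl top before model [228.7 267.7 264.1 302.2] seen [np.int64(228), np.int64(267), np.int64(263), np.int64(301)]
bowl top after model [120.2 285.4 159.4 320.5] seen [np.int64(119), np.int64(285), np.int64(157), np.int64(320)]
bowl scene before model [394.2 200.8 430.9 236. ] seen [np.int64(393), np.int64(200), np.int64(430), np.int64(235)]
bowl scene after model [503.2 208.5 544.1 244.5] seen [np.int64(503), np.int64(208), np.int64(544), np.int64(243)]
top 0.0 0.0 ((0.00739483068429081, -0.0011783918572731977), 1.0027887848826746)
scene 0.0 0.0 ((-0.01684637173690362, 0.16234195416156183), 0.5071319477756818)<stdin>:8: RuntimeWarning: divide by zero encountered in divide
<stdin>:8: RuntimeWarning: invalid value encountered in divide
```

The seen extents match the model placed at pad centre to about 1 px everywhere (cup base 3 px, in its shadow). So the earlier offsets came from the optimiser getting stuck, and the teacup and bowl sit within about 2 mm of centre. I hand the job in.

```bash
python3 -c "
from cell import arm
print(arm.job_done())"
```

```text
the job is handed in; nothing more can be done
None
```

I handed in both table sets at about 36 s of the 128 s limit, with all five pieces upright on their pads; measured, the bowl and teacup are within about 2 mm of centre, while the bottle, dish and box were checked only by eye; I sent no moves to the other pieces.

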